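Set out the glass-forming corner

ROBOT

A 6-joint arm with a two-finger parallel gripper is mounted at the origin on the work surface. World frame = base frame: x ahead of the robot, y to its left, z up, the work surface at z = 0. Lengths are in m, angles in degrees, forces in N, time in s.
With the tool pointing down it reaches from about 0.325 to 0.775 m from the base axis. Payload 5.5 kg.
Tool frame: the origin (TCP) lies on the centre line of the jaws, within the pads' length; the fingertips stand 14 mm ahead of it and the grasp point (between the pads) lies 5 mm behind it; z points along the fingers, y is the direction in which the jaws open and shut (so a half turn about z gives the same grasp; the last joint's range is limited). The gripper opens to 85 mm and grips with 20 to 120 N. Pads are 22 mm wide; open, the fingers measure 114 mm over their backs; the gripper's body (76 mm by 85 mm) begins 54 mm behind the grasp point. The pads swing forward as they close: fully open they stand 13 mm farther back than shut.
Start: joints at [66.079, 5.22, 70.514, -0, 104.267, -3.249], TCP at [0.212, 0.561, 0.245] pointing down, gripper open.
Joint ranges: [-164.24, 164.24], [-49.07, 125.15], [9.68, 141.18], [-86.29, 266.29], [3.28, 154.24], [-151.56, 151.56]. Speed limits (degrees/s): [147.25, 147.25, 172.46, 180, 180, 180].

INTERFACE

Orientations are given as [roll, pitch, yaw] about the fixed x, y, z axes, in that order (R = Rz(yaw) Ry(pitch) Rx(roll)).
In Python, from bench import r, optics, nets gives the robot as it stands. The module is installed in compiled form; this text tells all that it offers.
- The arm moves only by the tool play_rows, never from a script. Its argument "series" is text: rows parted by semicolons, each of 6 numbers parted by spaces: the shift along the tool's x, y, z in units of 40 mm (1.0 is 40 mm), then the turn, a rotation vector about the tool's x, y, z in degrees. In form: tx ty tz ax ay az; .... A call has 1 to 5 rows; each row shifts and turns the pose as measured when the row begins, along the tool's axes as they then stand; what a row does not reach is not made up. A row lasts 1/12 s, in which the tool goes at most 41.7 mm and 7.16 degrees, less where a joint would pass 70% of its speed; a pose out of reach is approached as far as the arm can. A call is refused whole if a number of a shift passes 1 or a number of a turn 7.16, either way. A call with a gripper value outside its range is refused whole. "fingers" is the opening, from 0 (shut) to 1 (fully open), set as the call begins (left out, the last holds). The fingers move at their own pace and stop on an object; "grip_force" is the grip in N (left out, the last holds). Time passes only in rows, so rows that do not move let the fingers close. It gives the time, the measured TCP pose, the force and the opening at its end, in the units of the state.
- r.sense(): the state, without advancing time (a new reading comes with each control period).
- optics.snapshot(name): name is "scene" or "top" or "wrist"; returns a dict with "frame" (480x640x3 uint8, red, green, blue), "range_z" (480x640 float32, m along the optical axis (not along the pixel's ray), 0 where there is no reading), "K" (3x3 intrinsics, pixels), "rvec" (rotation vector, rad) and "tvec" (3), from world to camera coordinates, as OpenCV has them; the wrist camera has in their place "mount" (4x4, takes a point from camera to tool coordinates, whose origin is the TCP and whose axes are the flange's). Camera axes: x right, y down, z forward; pixel columns grow to the right and rows downward; lengths in m; the calibration is good to about 2 mm. A picture is of the moment at which its call begins: read the wrist's pose just before it.
- r.job_done(): hands the job in, once; it reports no verdict.
Trained networks look in a picture, given as the dict that the camera call returned (one of the last four; its "shot" number tells which), for a name from the list of things; names that differ only in an ending like _2 or _b are one class to them, and where a whole thing is asked for, a point or a joint stands for the part that bears it (a point fixed in the world has none). Each returns a list of dicts, best first, with "p" (0 to 1); they miss things now and then, are a little off and sometimes report something else, mostly with a low value. They report only what shows in the picture. A call takes as long as a camera call. They do not tell look-alikes from the thing itself.
- nets.look_for(picture, label): "centre" ([x, y, z] in m, in world coordinates, good to about 4 mm: the middle of the surface that is visible of it).
- nets.mark_of(picture, label): "centre" ([x, y, z] in m, in world coordinates, good to about 4 mm: a listed point, or the origin of a listed thing).
The state is a dict: "clock": time; "joint_positions": joint angles; "dq": joint speeds; "tau": joint torques, N m; "tcp_pos": TCP position; "tcp_rot": TCP orientation; "ft_force": force on the tool from outside, world axes, zero at the start; "torque": the same for the moment, N m; "grip_width": finger opening in m.
Only numpy, scipy, OpenCV 4.12 (cv2) and the standard library are available. Lean on these libraries where they do the work, as an engineer would, in place of code of your own. Each camera call takes 0.05 s, during which the arm holds its last target. There are 200 camera calls.

TASK

Set out the forming corner of the glass bench. On the beige kiln shelf, lay the long graphite block flat in the middle, lengthways along the shelf's long (left-right) side; slide the short graphite block end-on against its left end, squarely in line so that the two end faces meet fully with no gap; lay the flat steel weight lengthways on top, centred over that joint so that it bridges both blocks; and stand the brass mould on the shelf behind the long block (on the side away from you), centred on it and about a finger's width (20 mm) clear of it. Stand the rod rest in the middle of the round white tile, and leave the blue pot where it is; left and behind are as seen by the robot.

Things in the scene. Friction and masses are not known exactly. Their poses are not given: they have to be found in the camera images.
- kilnshelf: fixed beige rectangular kiln shelf lying on the bench, 195 (x) by 240 (y) by 12 mm thick, flat top 12 mm above the bench. Origin: centre of its underside. Its +x axis points away from the robot ('behind'), +y to the robot's left, each within 0.25 rad of the world axes. It lies on the left or on the right half of the bench.
- tile: fixed round white ceramic tile, 80 mm diameter, 6 mm thick, on the other half of the bench. Origin: centre of its underside, z up. The loose things start standing around it, about 80 to 160 mm off (centre to centre), at any yaw.
- longblock: loose dark graphite block, the longer of the two: 80 mm long (its y) by 34 mm wide (its x) by 30 mm high, about 150 g. Origin: centre of its underside, z up. Both ends are alike.
- shortblock: loose dark graphite block, the shorter of the two: 44 mm long (its y) by 34 mm wide (its x) by 30 mm high, about 80 g. Origin: centre of its underside, z up. The 34 by 30 mm faces at +y and -y are its ends; either may meet the long block.
- weight: loose flat bright steel bar, 60 mm long (its y) by 26 mm wide (its x) by 14 mm high, 170 g. Origin: centre of its underside, z up.
- mould: loose round brass cup (mould), 46 mm outer diameter, 45 mm high, wall 5 mm, mouth up, about 250 g; can be gripped round the outside. Origin: centre of its underside, z up.
- rodrest: loose steel rod rest, 76 mm high, about 220 g: round foot of 56 mm diameter and 8 mm thickness, thin post of 10 mm diameter, and a flat upright forked head from 42 to 76 mm above the underside, 10 mm thick (its x) and 34 mm wide (its y); the notch is 14 mm wide above 60 mm. Grip the head across its 10 mm thickness (fingers closing along its x), some 52 mm up. Origin: centre of the foot's underside, z up. Its yaw on the tile is free.
- pot: loose small blue ceramic pot, 60 mm diameter at the rim, 50 mm high, standing among the loose things round the tile; to be left alone. Origin: centre of its underside.
There are look-alikes about, which are no part of the job. Leave any orange or red look-alike of the longblock alone.

How it is judged (in metres and radians):
At the end, for the whole second after the job is handed in: Long block within 12 mm, 0.12 rad of shelf centre; short block at its left end, gap under 2.2, offset under 5 mm, 0.06 rad; weight flat on both, within 10 mm, 0.2 rad of the joint; mould 5-37 mm behind, within 15 mm of the middle; rest within 12 mm of tile centre; all upright and still (x of longblock in the frame of kilnshelf between -0.012 and 0.012 m and y of longblock in the frame of kilnshelf between -0.015 and 0.015 m and z of longblock in the frame of kilnshelf between 0.008 and 0.016 m and angle between the y axis of longblock and the y axis of kilnshelf, either way round below 0.12 rad and angle between each of longblock, shortblock, weight, mould, rodrest's own z axis and vertical below 0.06 rad and (y of shortblock in the frame of longblock between 0.058 and 0.0642 m or y of shortblock in the frame of longblock between -0.0642 and -0.058 m) and x of shortblock in the frame of longblock between -0.005 and 0.005 m and y of shortblock in the frame of kilnshelf above 0.03 m and z of shortblock in the frame of kilnshelf between 0.008 and 0.016 m and angle between the y axis of shortblock and the y axis of longblock, either way round below 0.06 rad and (y of weight in the frame of longblock between 0.028 and 0.052 m or y of weight in the frame of longblock between -0.052 and -0.028 m) and x of weight in the frame of longblock between -0.01 and 0.01 m and y of weight in the frame of kilnshelf above 0 m and z of weight in the frame of kilnshelf between 0.038 and 0.046 m and angle between the y axis of weight and the y axis of longblock, either way round below 0.2 rad and (x of mould in the frame of longblock between 0.045 and 0.077 m or x of mould in the frame of longblock between -0.077 and -0.045 m) and y of mould in the frame of longblock between -0.015 and 0.015 m and x of mould in the frame of kilnshelf above 0.03 m and z of mould in the frame of kilnshelf between 0.008 and 0.016 m and horizontal distance between rodrest and tile below 0.012 m and z of rodrest in the frame of tile between 0.003 and 0.009 m and linear speed of each of longblock, shortblock, weight, mould, rodrest below 0.01 m/s); the robot touches nothing.
It fails at once if the pot is moved by more than 25 mm or tipped (distance of pot from where it was at the start of the episode above 0.025 m or angle between pot's own z axis and vertical above 0.4 rad).
It also fails if it takes over 128 s, if anything falls off the work surface, if the arm or the gripper's body presses on something with over 40 N, if the wrist force passes 120 N, or if a joint passes its speed limit or range.

## Working session

There is one attempt and no reset: what is moved stays moved. The work goes in short steps, Python scripts to look and compute and a tool call to move; the robot and the scene stay as the last step left them, time stands still between calls to the robot, and variables do not carry over. Pictures are saved under pics/ and viewed, about 12 in all and at most 16, crops included, and the job is handed in when it is done.

Besides the shell and the picture viewer there is one more tool, called after "Call:" as a command line: name --argument value ..., lists and objects as JSON in quotes. play_rows: Moves the arm, as the interface text tells. Its arguments: {"type":"object","properties":{"series":{"type":"string"},"fingers":{"type":"number"},"grip_force":{"type":"number"}},"required":["series"]}

```bash
mkdir -p pics; cat > h.py <<'E'
import numpy as np, cv2
from bench import r, optics, nets
from scipy.spatial.transform import Rotation as Ro
def snap(n):
    s=r.sense(); p=optics.snapshot(n)
    if 'mount' in p:
        T=np.eye(4); T[:3,:3]=Ro.from_euler('xyz',s['tcp_rot'],degrees=True).as_matrix(); T[:3,3]=s['tcp_pos']
        p['c2w']=T@p['mount']
    else:
        R=cv2.Rodrigues(np.array(p['rvec'],float))[0]; T=np.eye(4); T[:3,:3]=R; T[:3,3]=np.ravel(p['tvec']); p['c2w']=np.linalg.inv(T)
    return p
def cloud(p):
    z=p['range_z']; K=p['K']; v,u=np.mgrid[:480,:640]
    P=np.stack([(u-K[0][2])/K[0][0]*z,(v-K[1][2])/K[1][1]*z,z],-1)
    return P@p['c2w'][:3,:3].T+p['c2w'][:3,3]
def save(p,n,crop=None,k=1):
    im=p['frame'][:,:,::-1]
    if crop: x0,y0,x1,y1=crop; im=im[y0:y1,x0:x1]
    cv2.imwrite('pics/'+n,cv2.resize(im,None,fx=k,fy=k))
E
python3 - <<'E'
from h import *
s=r.sense(); print(s)
p=snap('top'); save(p,'top.png'); print(p['c2w'].round(3))
for n in 'kilnshelf tile longblock shortblock weight mould rodrest pot'.split():
    print(n,[(np.round(d['centre'],3).tolist(),round(d['p'],2)) for d in nets.mark_of(p,n)])
C=cloud(p)
# components above the bench
m=((C[...,2]>0.004)&(C[...,2]<0.1)&(p['range_z']>0)).astype(np.uint8)
n,l,st,_=cv2.connectedComponentsWithStats(m)
for i in range(1,n):
    if st[i,4]<60: continue
    q=C[l==i]; zt=np.percentile(q[:,2],95); t=(l==i)&(C[...,2]>zt-0.006)
    q=C[t]; rc=cv2.minAreaRect((q[:,:2]*1000).astype(np.float32)); print(i,st[i].tolist(),'top z %.3f'%zt,np.round(rc[0]),np.round(rc[1]),round(rc[2]),p['frame'][t].mean(0).round())
E
```

```text
{'clock': 0.0, 'joint_positions': array([ 6.60779866e+01,  5.26329875e+00,  7.05839556e+01,  1.74574516e-04,
        1.04266798e+02, -3.25014489e+00]), 'dq': array([ 0.08465988,  0.00804814, -0.12691358, -0.07025057, -0.1230739 ,
       -0.0283229 ]), 'tau': array([-3.48128269e-04, -4.58711243e+01, -4.18031287e+01, -1.70199373e-04,
        1.11422769e-02, -1.18588855e-05]), 'tcp_pos': array([0.21171677, 0.56112187, 0.2441284 ]), 'tcp_rot': array([-1.79886140e+02, -6.63524556e-03,  1.59328168e+02]), 'ft_force': array([0.04636125, 0.20659704, 0.03422639]), 'torque': array([ 0.00779097,  0.00505003, -0.00793141]), 'grip_width': 0.08537577986720474}
[[ 3.000e-03 -9.930e-01  1.180e-01  3.640e-01]
 [-1.000e+00 -1.000e-03  1.500e-02  3.000e-03]
 [-1.400e-02 -1.180e-01 -9.930e-01  1.142e+00]
 [ 0.000e+00  0.000e+00  0.000e+00  1.000e+00]]
kilnshelf []
tile [([0.558, 0.212, 0.004], 0.97)]
longblock [([0.324, 0.232, 0.004], 0.8), ([0.361, 0.118, 0.001], 0.72), ([0.476, 0.088, -0.001], 0.71), ([0.608, 0.345, -0.003], 0.5)]
shortblock [([0.468, 0.218, -0.001], 0.92)]
weight [([0.595, 0.091, 0.00
[... 1243 characters left out ...]
.009 [561. 210.] [78. 78.] 3 [215. 217. 212.]
1415 [148, 222, 34, 31, 743] top z 0.051 [490. 325.] [58. 58.] 44 [ 81. 104. 128.]
1485 [328, 233, 8, 45, 144] top z 0.009 [458.   1.] [11. 89.] 84 [123. 102.  83.]
1502 [266, 234, 43, 27, 754] top z 0.033 [472.  88.] [34. 80.] 13 [68. 61. 54.]
1519 [207, 237, 30, 27, 447] top z 0.032 [467. 217.] [35. 44.] 34 [64. 58. 52.]
1573 [0, 244, 35, 65, 1767] top z 0.015 [415. 635.] [ 68. 121.] 85 [49. 51. 52.]
2074 [248, 287, 45, 36, 761] top z 0.033 [361. 119.] [80. 34.] 61 [211. 117.  46.]
2321 [197, 304, 32, 45, 839] top z 0.033 [320. 233.] [80. 35.] 18 [177.  53.  42.]
4424 [279, 437, 107, 43, 2463] top z 0.030 [59. 16.] [21. 99.] 16 [114. 114. 105.]
```

View pics/top.png

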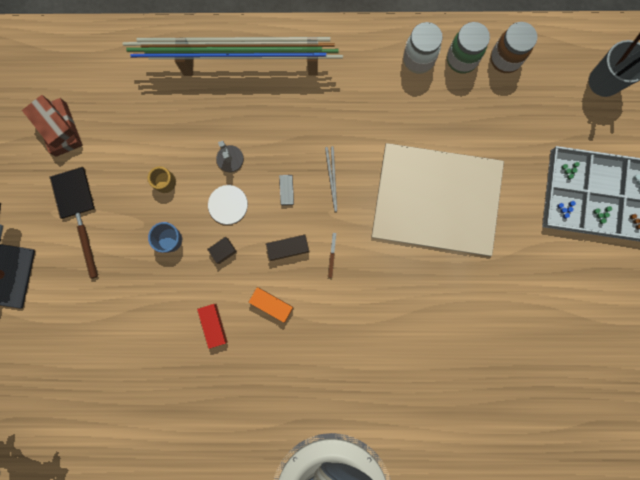

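The picture shows the dark long block at px (288,248), orange (271,305) and red (212,326) look-alikes, the short block at (222,250), the weight at (287,190), the mould at (161,179), the rod rest at (229,157), the pot at (165,238), the tile at (228,205) and the shelf at (438,200). The dark block fits "graphite", so I'll confirm it in a crop while working out axes.

```bash
cat >> h.py <<'E'
def rect(P):
    """centre mm, size (long,short) mm, direction of long side in deg [0,180)"""
    b=cv2.boxPoints(cv2.minAreaRect((P[:,:2]*1000).astype(np.float32)))
    e=[b[1]-b[0],b[2]-b[1]]; e.sort(key=np.linalg.norm)
    return b.mean(0).round(1),np.round([np.linalg.norm(e[1]),np.linalg.norm(e[0])],1),round(float(np.degrees(np.arctan2(e[1][1],e[1][0]))%180),1)
def tops(p,zlo=.004,mn=60):
    C=cloud(p); m=((C[...,2]>zlo)&(C[...,2]<.1)&(p['range_z']>0)).astype(np.uint8)
    n,l,st,_=cv2.connectedComponentsWithStats(m)
    for i in range(1,n):
        if st[i,4]<mn: continue
        zt=np.percentile(C[l==i][:,2],90); t=(l==i)&(abs(C[...,2]-zt)<.005)
        yield (st[i,:2]+st[i,2:4]//2).tolist(),round(float(zt),4),*rect(C[t])
def go(x,y,z,yaw):
    s=r.sense(); R=Ro.from_euler('xyz',s['tcp_rot'],degrees=True); p=np.array(s['tcp_pos'])
    Rt=Ro.from_euler('xyz',[180,0,yaw],degrees=True)
    print('clock %.1f'%s['clock'],'tcp',p.round(4),'rot',np.round(s['tcp_rot'],1),'F',np.round(s['ft_force'],1),'w %.4f'%s['grip_width'])
    print(' shift u (cur axes)',(R.inv().apply(np.array([x,y,z])-p)/.04).round(2),' (target axes)',(Rt.inv().apply(np.array([x,y,z])-p)/.04).round(2),'turn',(R.inv()*Rt).as_rotvec(degrees=True).round(1))
E
python3 - <<'E'
from h import *
p=snap('top'); save(p,'crop.png',(130,140,330,360),3)
for t in tops(p):
    if 140<t[0][0]<520 and t[0][1]>130: print(*t)
go(.472,.088,.2,100)
E
```

```text
[230, 156] 0.0706 [655.2 208.1] [34.6  9.8] 22.3
[438, 199] 0.0144 [ 571.4 -211.3] [240.  195.7] 81.1
[333, 186] 0.0085 [599.2  -1.6] [88.3 14.2] 180.0
[161, 179] 0.0448 [607.3 340.1] [44.3 44.2] 73.4
[286, 190] 0.016 [589.7  91.8] [60.3 25.9] 3.0
[228, 204] 0.0085 [559.9 210.8] [78.2 77.6] 22.8
[165, 237] 0.0495 [489.3 325.7] [59.1 57.9] 99.3
[287, 247] 0.0322 [472.3  87.7] [79.8 34. ] 102.5
[222, 250] 0.0321 [467.1 217.2] [43.8 34. ] 125.2
[331, 260] 0.0096 [447.4   1.4] [66.3 10.2] 176.0
[270, 305] 0.0322 [360.5 119.1] [79.7 34.1] 61.0
[212, 326] 0.032 [319.6 232.9] [79.9 34.8] 17.5
[332, 459] 0.0216 [63.  -2.5] [154.3  56.3] 90.3
clock 0.5 tcp [0.2118 0.5614 0.2452] rot [-180.    -0.   159.3] F [-0.1 -0.3 -0. ] w 0.0851
 shift u (cur axes) [-10.26  -8.78   1.13]  (target axes) [-12.78   4.35   1.13] turn [-0.   0.  59.3]
```

Call:
play_rows --series "0 0 -0.5 0 0 7; 0 0 -0.5 0 0 7; 0 0 0 0 0 7; 0 0 0 0 0 7; 0 0 0 0 0 7" --fingers 1 --grip_force 40

```text
clock: 0.92
tcp_pos: [0.2117, 0.5611, 0.2864]
tcp_rot: [-179.9, 0.1, 123.5]
ft_force: [0.6, 0.3, 0.3]
grip_width: 0.0855
```

View pics/crop.png

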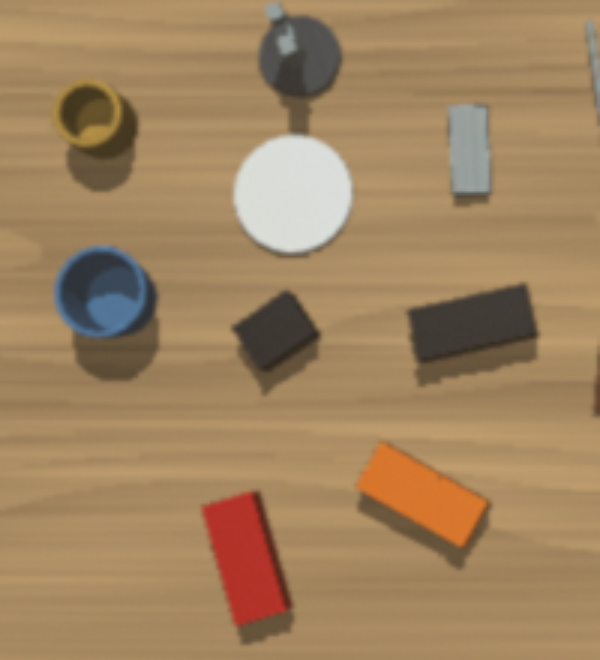

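The crop confirms two dark graphite blocks, the long one at crop (472,323) and the short one at (275,330); the other two are orange and red. Next I go above the long block.

Call:
play_rows --series "0 0 0 0 0 7; 0 0 0 0 0 7; 0 0 0 0 0 7; -0.92 0.27 0 0 0 0; -0.92 0.27 0 0 0 0"

```text
clock: 1.33
tcp_pos: [0.2456, 0.4966, 0.284]
tcp_rot: [-179.8, 0.1, 102.0]
ft_force: [0.4, -0.6, -0.4]
grip_width: 0.0853
```

Call:
play_rows --series "-0.92 0.27 0 0 0 0; -0.92 0.27 0 0 0 0; -0.92 0.27 0 0 0 0; -0.92 0.27 0 0 0 0; -0.92 0.27 0 0 0 0"

```text
clock: 1.75
tcp_pos: [0.3381, 0.3212, 0.283]
tcp_rot: [-179.8, 0.1, 102.2]
ft_force: [1.1, 1.2, 1.1]
grip_width: 0.0857
```

Call:
play_rows --series "-0.92 0.27 0.5 0 0 0; -0.92 0.27 0.5 0 0 0; -0.92 0.27 0.5 0 0 0; -0.92 0.27 0.5 0 0 0; -0.92 0.27 0.5 0 0 0"

```text
clock: 2.17
tcp_pos: [0.4283, 0.1559, 0.1933]
tcp_rot: [179.3, -0.1, 102.3]
ft_force: [0.9, 0.3, 0.4]
grip_width: 0.0853
```

Call:
play_rows --series "-0.92 0.27 0 0 0 0; -0.92 0.27 0 0 0 0; 0 0 0 0 0 0"

```text
clock: 2.42
tcp_pos: [0.4657, 0.0794, 0.1874]
tcp_rot: [179.7, -0.0, 101.9]
ft_force: [-0.5, 0.2, -0.5]
grip_width: 0.0854
```

```bash
python3 - <<'E'
from h import *
p=snap('wrist'); save(p,'w1.png'); print(p['mount'].round(3))
for t in tops(p,.006,800): print(*t)
go(.4723,.0877,.018,102.5)
E
```

```text
[[-0.001 -0.961 -0.278  0.071]
 [ 1.    -0.001 -0.     0.   ]
 [-0.    -0.278  0.961 -0.129]
 [ 0.     0.     0.     1.   ]]
[368, 37] 0.0311 [468.5 218.3] [44.2 34.4] 125.1
[487, 72] 0.0074 [562.  211.3] [78.7 78.7] 18.0
[604, 105] 0.0204 [653.9 208.3] [9.9 5.9] 100.5
[194, 140] 0.0312 [362.  120.3] [80.1 34.6] 60.9
[334, 214] 0.0312 [473.8  88.6] [80.2 34. ] 102.8
[477, 236] 0.0152 [591.3  92.7] [60.8 26.4] 3.0
[371, 416] 0.0133 [ 553.1 -103.3] [124.8  39.3] 173.5
clock 2.5 tcp [0.4648 0.0817 0.1878] rot [ 1.797e+02 -1.000e-01  1.020e+02] F [-0.3 -0.1  0.2] w 0.0851
 shift u (cur axes) [0.1  0.19 4.25]  (target axes) [0.11 0.22 4.24] turn [ 0.3 -0.1 -0.5]
```

View pics/w1.png

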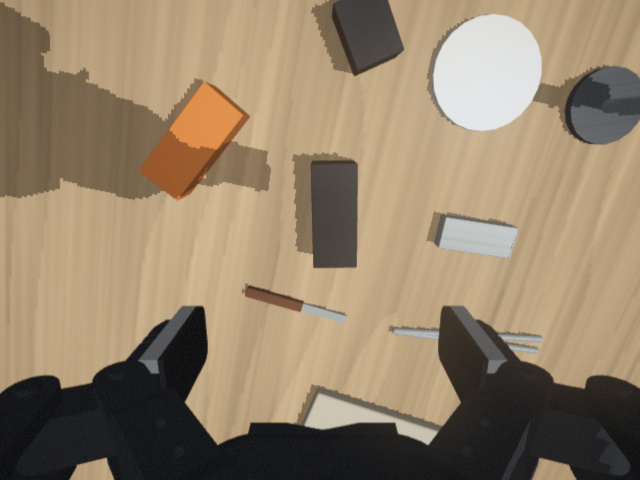

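The wrist view agrees with the top view to about 1.5 mm; the dark long block is at (334,214). Descending onto it.

Call:
play_rows --series "0.12 0.24 0.7 0.3 0 0; 0 0 0.7 0 0 0; 0 0 0.7 0 0 0; 0 0 0.7 0 0 0; 0 0 0.6 0 0 0"

```text
clock: 2.88
tcp_pos: [0.4784, 0.0926, 0.0574]
tcp_rot: [178.9, -0.2, 101.9]
ft_force: [-0.0, -0.1, 0.5]
grip_width: 0.0855
```

Call:
play_rows --series "0 0 0.5 0 0 0; 0 0 0.25 0 0 0; 0 0 0 0 0 0"

```text
clock: 3.13
tcp_pos: [0.4746, 0.0961, 0.0209]
tcp_rot: [179.4, -0.3, 102.1]
ft_force: [0.1, -0.0, -0.2]
grip_width: 0.0849
```

```bash
python3 - <<'E'
from h import *
go(.473,.0882,.019,102.6)
E
```

```text
clock 3.1 tcp [0.4746 0.0961 0.0209] rot [179.4  -0.3 102.1] F [ 0.1 -0.  -0.2] w 0.0849
 shift u (cur axes) [-0.18 -0.08  0.05]  (target axes) [-0.18 -0.08  0.05] turn [ 0.6 -0.3 -0.5]
```

Call:
play_rows --series "-0.18 -0.08 0.05 0.5 -0.3 -0.5; 0 0 0 0 0 0"

```text
clock: 3.3
tcp_pos: [0.4729, 0.0892, 0.02]
tcp_rot: [179.9, 0.0, 102.8]
ft_force: [-0.7, -0.1, -0.1]
grip_width: 0.085
```

Call:
play_rows --series "0 0 0 0 0 0; 0 0 0 0 0 0; 0 0 0 0 0 0; 0 0 0 0 0 0; 0 0 0 0 0 0" --fingers 0

```text
clock: 3.72
tcp_pos: [0.4765, 0.0895, 0.0265]
tcp_rot: [179.3, 0.1, 102.8]
ft_force: [-0.1, -0.1, -1.1]
grip_width: 0.0329
```

Call:
play_rows --series "0 0 0 0 0 0; 0 0 0 0 0 0; 0 0 0 0 0 0; 0 0 0 0 0 0; 0 0 0 0 0 0"

```text
clock: 4.13
tcp_pos: [0.4762, 0.0894, 0.026]
tcp_rot: [179.4, 0.1, 102.7]
ft_force: [0.4, -0.3, 0.5]
grip_width: 0.0336
```

Call:
play_rows --series "0 0 -0.3 0 0 0; 0 0 -0.6 0 0 0; 0 0 -0.6 0 0 0; 0 0 -0.6 0 0 0; 0 0 -0.4 0 0 0"

```text
clock: 4.55
tcp_pos: [0.4712, 0.0888, 0.1258]
tcp_rot: [-179.9, -0.0, 102.7]
ft_force: [0.6, 0.0, -0.8]
grip_width: 0.0333
```

```bash
python3 - <<'E'
from h import *
go(.573,-.210,.12,81.1)
E
```

```text
clock 4.5 tcp [0.4712 0.0888 0.1258] rot [-179.9   -0.   102.7] F [ 0.6  0.  -0.8] w 0.0333
 shift u (cur axes) [-7.85  0.84  0.14]  (target axes) [-6.99  3.67  0.15] turn [-0.1 -0.  21.6]
```

Call:
play_rows --series "0 0 0 0 0 7.1; 0 0 0 0 0 7.1; 0 0 0 0 0 7.1; -0.4 0.2 0 0 0 0; -0.8 0.42 0 0 0 0"

```text
clock: 4.97
tcp_pos: [0.4901, 0.0415, 0.138]
tcp_rot: [179.4, -0.4, 81.0]
ft_force: [0.1, 0.4, -1.2]
grip_width: 0.0332
```

Call:
play_rows --series "-0.88 0.46 0 0 0 0; -0.88 0.46 0 0 0 0; -0.88 0.46 0 0 0 0; -0.88 0.46 0 0 0 0; -0.88 0.46 0 0 0 0"

```text
clock: 5.38
tcp_pos: [0.5555, -0.152, 0.1436]
tcp_rot: [179.1, -0.4, 81.4]
ft_force: [1.2, 0.4, -1.5]
grip_width: 0.033
```

Call:
play_rows --series "-0.8 0.42 0 0 0 0; -0.4 0.25 0 0 0 0; 0 0 0 0 0 0; 0 0 0 0 0 0"

```text
clock: 5.72
tcp_pos: [0.5755, -0.2152, 0.1451]
tcp_rot: [179.1, -0.3, 80.9]
ft_force: [-0.0, 0.2, -0.7]
grip_width: 0.0332
```

```bash
python3 - <<'E'
from h import *
p=snap('wrist'); save(p,'w2.png')
for t in tops(p,.006,2000): print(*t)
go(.5725,-.2105,.042,81.1)
E
```

```text
[312, 199] 0.0132 [ 574.6 -200.5] [218.9 195.4] 80.9
clock 5.8 tcp [ 0.5754 -0.215   0.1451] rot [179.1  -0.3  80.9] F [-0.3 -0.1 -2.4] w 0.0329
 shift u (cur axes) [ 0.09 -0.13  2.58]  (target axes) [ 0.1  -0.09  2.58] turn [ 0.9 -0.3 -0.2]
```

View pics/w2.png

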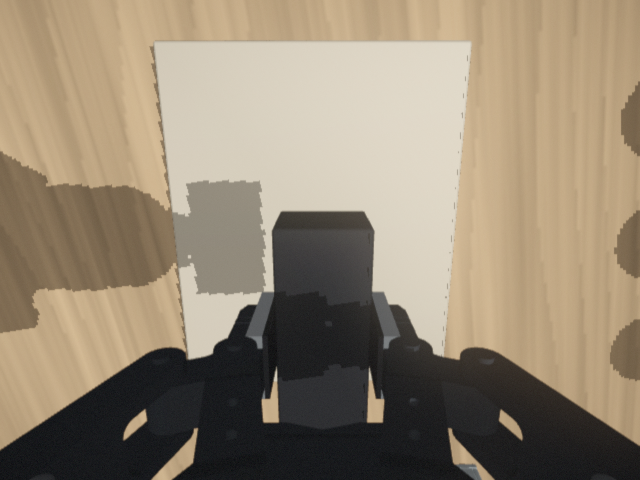

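The block is held level, squarely over the shelf (block at (322,300), shelf edges 155–470). Lowering.

Call:
play_rows --series "0.1 -0.1 0.4 0.9 -0.3 -0.2; 0 0 0.5 0 0 0; 0 0 0.5 0 0 0; 0 0 0.5 0 0 0; 0 0 0.3 0 0 0"

```text
clock: 6.18
tcp_pos: [0.5727, -0.203, 0.0568]
tcp_rot: [179.8, 0.1, 81.5]
ft_force: [-0.6, -0.3, -3.1]
grip_width: 0.0331
```

Call:
play_rows --series "0 0 0.1 0 0 0; 0 0 0 0 0 0; 0 0 0 0 0 0"

```text
clock: 6.43
tcp_pos: [0.5698, -0.1981, 0.0474]
tcp_rot: [-179.7, -0.0, 81.8]
ft_force: [0.5, 0.0, -1.4]
grip_width: 0.0331
```

```bash
python3 - <<'E'
from h import *
go(.5725,-.2105,.038,81.1)
E
```

```text
clock 6.4 tcp [ 0.5698 -0.1981  0.0474] rot [-179.7   -0.    81.8] F [ 0.5  0.  -1.4] w 0.0331
 shift u (cur axes) [-0.3   0.11  0.23]  (target axes) [-0.3   0.11  0.23] turn [-0.3 -0.   0.7]
```

Call:
play_rows --series "-0.3 0.11 0 0 0 0.7; 0 0 0 0 0 0; 0 0 0.1 0 0 0; 0 0 0.08 0 0 0; 0 0 0 0 0 0"

```text
clock: 6.85
tcp_pos: [0.5751, -0.2126, 0.0447]
tcp_rot: [179.9, 0.1, 81.1]
ft_force: [0.4, 0.5, -1.6]
grip_width: 0.033
```

```bash
python3 - <<'E'
from h import *
go(.5725,-.2105,.038,81.1)
E
```

```text
clock 6.8 tcp [ 0.5751 -0.2126  0.0447] rot [1.799e+02 1.000e-01 8.110e+01] F [ 0.4  0.5 -1.6] w 0.0330
 shift u (cur axes) [ 0.04 -0.07  0.17]  (target axes) [ 0.04 -0.07  0.17] turn [ 0.1  0.1 -0. ]
```

Call:
play_rows --series "0 -0.06 0.1 0 0 0; 0 0 0.08 0 0 0; 0 0 0 0 0 0"

```text
clock: 7.1
tcp_pos: [0.5731, -0.2127, 0.0381]
tcp_rot: [179.8, 0.1, 81.0]
ft_force: [-0.7, -0.4, -0.8]
grip_width: 0.0331
```

Call:
play_rows --series "0 0 0.06 0 0 0; 0 0 0 0 0 0"

```text
clock: 7.27
tcp_pos: [0.5732, -0.2127, 0.0388]
tcp_rot: [179.7, 0.1, 81.0]
ft_force: [0.3, -0.1, -2.3]
grip_width: 0.033
```

Call:
play_rows --series "0 0 0.05 0 0 0; 0 0 0 0 0 0"

```text
clock: 7.43
tcp_pos: [0.5738, -0.2129, 0.0382]
tcp_rot: [179.6, 0.2, 81.0]
ft_force: [0.2, 0.7, -1.3]
grip_width: 0.0329
```

Call:
play_rows --series "0 0 0.1 0 0 0; 0 0 0.05 0 0 0; 0 0 0.05 0 0 0"

```text
clock: 7.68
tcp_pos: [0.5745, -0.2131, 0.038]
tcp_rot: [179.4, 0.2, 81.1]
ft_force: [-6.2, 1.5, 10.8]
grip_width: 0.0332
```

Call:
play_rows --series "0 0 0.1 0 0 0; 0 0 0.05 0 0 0; 0 0 0.05 0 0 0"

```text
clock: 7.93
tcp_pos: [0.5748, -0.2132, 0.038]
tcp_rot: [179.3, 0.3, 81.1]
ft_force: [-6.1, 1.7, 9.8]
grip_width: 0.0332
```

In contact at z = 0.038 as computed; releasing.

Call:
play_rows --series "0 0 -0.03 0 0 0; 0 0 0 0 0 0; 0 0 0 0 0 0; 0 0 0 0 0 0; 0 0 0 0 0 0" --fingers 1

```text
clock: 8.35
tcp_pos: [0.5751, -0.2131, 0.0386]
tcp_rot: [179.2, 0.3, 81.1]
ft_force: [-0.3, 0.0, 0.4]
grip_width: 0.0853
```

Call:
play_rows --series "0 0 0 0 0 0; 0 0 0 0 0 0; 0 0 -0.3 0 0 0; 0 0 -0.6 0 0 0; 0 0 -0.8 0 0 0"

```text
clock: 8.77
tcp_pos: [0.5697, -0.2107, 0.0987]
tcp_rot: [-179.8, 0.0, 81.1]
ft_force: [-0.7, -0.0, 0.5]
grip_width: 0.0854
```

Call:
play_rows --series "0 0 -0.8 0 0 0; 0 0 -0.8 0 0 0; 0 0 -0.4 0 0 0; 0 0 0 0 0 0"

```text
clock: 9.1
tcp_pos: [0.5711, -0.2111, 0.1929]
tcp_rot: [179.6, 0.2, 81.1]
ft_force: [0.7, -0.9, 0.5]
grip_width: 0.0855
```

```bash
python3 - <<'E'
from h import *
p=snap('wrist')
for t in tops(p,.02,800): print(*t)
for t in tops(p,.006,3000): print(*t)
go(.468,.2178,.15,125.2)
E
```

```text
[327, 227] 0.0433 [ 575.  -213.2] [79.4 34. ] 80.9
[323, 203] 0.0137 [ 573.2 -210.9] [240.3 195.7] 81.0
clock 9.2 tcp [ 0.571  -0.2111  0.1917] rot [179.7   0.2  81.1] F [-0.1 -0.1  0.8] w 0.0859
 shift u (cur axes) [10.2  -4.21  0.98]  (target axes) [10.25  4.08  1.04] turn [  0.3   0.3 -44.1]
```

The long block sits within 2.3 mm and 0.1° of the shelf centre. Next, the short block.

Call:
play_rows --series "0.5 -0.2 0 0 0 0; 0.92 -0.38 0 0 0 0; 0.92 -0.38 0 0 0 0; 0.92 -0.38 0 0 0 0; 0.92 -0.38 0 0 0 0"

```text
clock: 9.57
tcp_pos: [0.5266, -0.0369, 0.1824]
tcp_rot: [-179.9, 0.3, 80.4]
ft_force: [0.8, -0.3, -0.3]
grip_width: 0.0852
```

Call:
play_rows --series "0.92 -0.38 0 0 0 0; 0.92 -0.38 0 0 0 0; 0.92 -0.38 0 0 0 0; 0.92 -0.38 0 0 0 0; 0.92 -0.38 0 0 0 0"

```text
clock: 9.98
tcp_pos: [0.4751, 0.1648, 0.1717]
tcp_rot: [-179.2, 0.5, 80.2]
ft_force: [0.7, 0.2, 0.2]
grip_width: 0.0852
```

Call:
play_rows --series "0.92 -0.38 0 0 0 0; 0.5 -0.2 0 0 0 0; 0 0 0 0 0 -7; 0 0 0 0 0 -7; 0 0 0 0 0 -7"

```text
clock: 10.4
tcp_pos: [0.4533, 0.2354, 0.1611]
tcp_rot: [-178.2, 0.1, 102.1]
ft_force: [-0.3, -0.7, -1.0]
grip_width: 0.0854
```

Call:
play_rows --series "0 0 0 0 0 -7; 0 0 0 0 0 -7; 0 0 0 0 0 -7; 0 0 0 0 0 -2; 0 0 0 0 0 0"

```text
clock: 10.82
tcp_pos: [0.4489, 0.235, 0.1504]
tcp_rot: [-177.5, -0.8, 126.0]
ft_force: [-0.5, -0.1, -0.2]
grip_width: 0.0852
```

```bash
python3 - <<'E'
from h import *
p=snap('wrist')
for t in tops(p,.006,800): print(*t)
go(.4683,.218,.022,125.2)
E
```

```text
[170, 124] 0.0312 [320.9 234.2] [80.7 34.2] 17.6
[480, 168] 0.0503 [490.8 326.7] [59.3 58.6] 36.2
[604, 258] 0.0449 [600.9 332.8] [44.9 23.4] 137.5
[339, 273] 0.0312 [468.3 218.6] [44.5 33.7] 125.5
[141, 291] 0.0312 [361.9 120.5] [81.3 34.3] 60.9
[429, 341] 0.0074 [555.5 209.6] [79.1 65.3] 110.7
clock 10.9 tcp [0.4487 0.2349 0.1501] rot [-177.4   -0.8  125.9] F [-0.4 -0.6 -0.6] w 0.0853
 shift u (cur axes) [-0.67  0.29  3.18]  (target axes) [-0.63  0.16  3.2 ] turn [-2.6 -0.8  0.7]
```

Call:
play_rows --series "-0.63 0.16 0 -2.6 -0.8 0.7; 0 0 0.3 0 0 0; 0 0 0.5 0 0 0; 0 0 0.5 0 0 0; 0 0 0.5 0 0 0"

```text
clock: 11.28
tcp_pos: [0.4701, 0.2183, 0.0757]
tcp_rot: [179.7, 0.1, 124.7]
ft_force: [-0.4, 0.7, -0.5]
grip_width: 0.0854
```

Call:
play_rows --series "0 0 0.4 0 0 0; 0 0 0.2 0 0 0; 0 0 0 0 0 0; 0 0 0 0 0 0"

```text
clock: 11.62
tcp_pos: [0.465, 0.2168, 0.0415]
tcp_rot: [-179.5, -0.2, 124.4]
ft_force: [0.7, -0.2, 0.2]
grip_width: 0.0852
```

```bash
python3 - <<'E'
from h import *
go(.4683,.2184,.023,125.3)
E
```

```text
clock 11.6 tcp [0.465  0.2168 0.0415] rot [-179.5   -0.2  124.4] F [ 0.7 -0.2  0.2] w 0.0852
 shift u (cur axes) [-0.02  0.09  0.46]  (target axes) [-0.02  0.09  0.46] turn [-0.5 -0.2 -0.9]
```

Call:
play_rows --series "0 0.09 0.25 -0.5 -0.2 -0.9; 0 0 0.22 0 0 0; 0 0 0.05 0 0 0; 0 0 0 0 0 0"

```text
clock: 11.95
tcp_pos: [0.4692, 0.2197, 0.0229]
tcp_rot: [179.8, 0.1, 125.2]
ft_force: [-0.7, 0.2, -1.4]
grip_width: 0.0854
```

Call:
play_rows --series "0 0 0 0 0 0; 0 0 0 0 0 0; 0 0 0 0 0 0; 0 0 0 0 0 0; 0 0 0 0 0 0" --fingers 0

```text
clock: 12.37
tcp_pos: [0.4707, 0.2202, 0.0263]
tcp_rot: [179.5, 0.1, 125.1]
ft_force: [0.3, 0.2, -1.0]
grip_width: 0.0327
```

Call:
play_rows --series "0 0 0 0 0 0; 0 0 0 0 0 0; 0 0 0 0 0 0; 0 0 0 0 0 0"

```text
clock: 12.7
tcp_pos: [0.4706, 0.2202, 0.0263]
tcp_rot: [179.5, 0.1, 125.1]
ft_force: [-1.1, -0.4, -1.2]
grip_width: 0.0331
```

Call:
play_rows --series "0 0 -0.3 0 0 0; 0 0 -0.6 0 0 0; 0 0 -0.7 0 0 0; 0 0 -0.8 0 0 0; 0 0 -0.4 0 0 0"

```text
clock: 13.12
tcp_pos: [0.4659, 0.2183, 0.138]
tcp_rot: [-179.7, -0.1, 125.1]
ft_force: [0.9, 0.3, 0.4]
grip_width: 0.0332
```

```bash
python3 - <<'E'
from h import *
go(.586,-.135,.13,81.1)
E
```

```text
clock 13.1 tcp [0.4659 0.2183 0.138 ] rot [-1.797e+02 -1.000e-01  1.251e+02] F [0.9 0.3 0.4] w 0.0332
 shift u (cur axes) [-8.95 -2.62  0.2 ]  (target axes) [-8.26  4.33  0.2 ] turn [-0.3  0.1 44. ]
```

Call:
play_rows --series "0 0 0 0 0 7.1; 0 0 0 0 0 7.1; 0 0 0 0 0 7.1; 0 0 0 0 0 7.1; 0 0 0 0 0 7.1"

```text
clock: 13.53
tcp_pos: [0.4687, 0.2195, 0.1515]
tcp_rot: [179.4, -0.2, 89.1]
ft_force: [-0.8, 0.3, -1.0]
grip_width: 0.033
```

Call:
play_rows --series "0 0 0 0 0 7.1; 0 0 0 0 0 1.4; -0.44 0.23 0 0 0 0; -0.88 0.46 0 0 0 0; -0.88 0.46 0 0 0 0"

```text
clock: 13.95
tcp_pos: [0.498, 0.129, 0.1566]
tcp_rot: [179.4, -0.6, 80.7]
ft_force: [1.1, -0.6, 0.0]
grip_width: 0.0329
```

Call:
play_rows --series "-0.88 0.46 0 0 0 0; -0.88 0.46 0 0 0 0; -0.88 0.46 0 0 0 0; -0.88 0.46 0 0 0 0; -0.88 0.46 0 0 0 0"

```text
clock: 14.37
tcp_pos: [0.5617, -0.0673, 0.1617]
tcp_rot: [179.1, -0.7, 80.9]
ft_force: [1.1, 1.2, 0.7]
grip_width: 0.0334
```

Call:
play_rows --series "-0.7 0.38 0 0 0 0; -0.35 0.18 0 0 0 0; 0 0 0 0 0 0; 0 0 0 0 0 0"

```text
clock: 14.7
tcp_pos: [0.5781, -0.1239, 0.164]
tcp_rot: [179.0, -0.5, 80.3]
ft_force: [0.1, 0.2, -0.9]
grip_width: 0.0329
```

```bash
python3 - <<'E'
from h import *
go(.5855,-.1425,.06,81.1)
E
```

```text
clock 14.7 tcp [ 0.5781 -0.1239  0.164 ] rot [179.   -0.5  80.3] F [ 0.1  0.2 -0.9] w 0.0329
 shift u (cur axes) [-0.45  0.21  2.6 ]  (target axes) [-0.43  0.26  2.6 ] turn [ 1.  -0.5 -0.8]
```

Call:
play_rows --series "-0.45 0.26 0.3 1 -0.5 -0.8; 0 0 0.5 0 0 0; 0 0 0.5 0 0 0; 0 0 0.5 0 0 0; 0 0 0.4 0 0 0"

```text
clock: 15.12
tcp_pos: [0.5889, -0.1399, 0.0827]
tcp_rot: [179.3, 0.0, 81.4]
ft_force: [0.1, 1.3, -0.2]
grip_width: 0.0332
```

Call:
play_rows --series "0 0 0.2 0 0 0; 0 0 0 0 0 0; 0 0 0 0 0 0"

```text
clock: 15.37
tcp_pos: [0.5868, -0.1355, 0.0712]
tcp_rot: [179.7, -0.1, 81.6]
ft_force: [0.3, -0.2, -1.1]
grip_width: 0.0332
```

```bash
python3 - <<'E'
from h import *
go(.5855,-.142,.04,81.1)
E
```

```text
clock 15.4 tcp [ 0.5868 -0.1355  0.0712] rot [ 1.797e+02 -1.000e-01  8.160e+01] F [ 0.3 -0.2 -1.1] w 0.0332
 shift u (cur axes) [-0.17 -0.01  0.78]  (target axes) [-0.17 -0.01  0.78] turn [ 0.3 -0.1  0.5]
```

Call:
play_rows --series "-0.17 0 0.2 0.3 -0.1 0.5; 0 0 0.25 0 0 0; 0 0 0.2 0 0 0; 0 0 0 0 0 0; 0 0 0 0 0 0"

```text
clock: 15.78
tcp_pos: [0.5878, -0.1424, 0.0473]
tcp_rot: [179.6, 0.1, 81.1]
ft_force: [0.9, -0.9, 0.2]
grip_width: 0.0331
```

```bash
python3 - <<'E'
from h import *
go(.5855,-.142,.0385,81.1)
E
```

```text
clock 15.8 tcp [ 0.5878 -0.1424  0.0473] rot [1.796e+02 1.000e-01 8.110e+01] F [ 0.9 -0.9  0.2] w 0.0331
 shift u (cur axes) [ 0.   -0.06  0.22]  (target axes) [ 0.   -0.06  0.22] turn [0.4 0.1 0. ]
```

Call:
play_rows --series "0 -0.05 0.12 0.3 0 0; 0 0 0.1 0 0 0; 0 0 0.05 0 0 0; 0 0 0 0 0 0"

```text
clock: 16.12
tcp_pos: [0.5865, -0.1425, 0.0382]
tcp_rot: [179.8, 0.1, 81.1]
ft_force: [0.9, 0.2, -0.8]
grip_width: 0.0329
```

Call:
play_rows --series "0 0 0.1 0 0 0; 0 0 0.05 0 0 0; 0 0 0.05 0 0 0"

```text
clock: 16.37
tcp_pos: [0.5878, -0.1428, 0.0379]
tcp_rot: [179.5, 0.1, 81.1]
ft_force: [-6.0, 1.7, 9.7]
grip_width: 0.0329
```

Call:
play_rows --series "0 -0.03 -0.02 0.3 0 0; -0.05 0 0 0 0 0; -0.05 0 0 0 0 0; -0.05 0 0 0 0 0"

```text
clock: 16.7
tcp_pos: [0.586, -0.1488, 0.039]
tcp_rot: [179.8, 0.1, 81.1]
ft_force: [-0.2, 0.1, -1.1]
grip_width: 0.0332
```

Call:
play_rows --series "-0.06 0 0 0 0 0; -0.06 0 0 0 0 0; -0.04 0 0 0 0 0"

```text
clock: 16.95
tcp_pos: [0.5847, -0.1555, 0.0379]
tcp_rot: [179.8, 0.1, 81.1]
ft_force: [0.2, 1.3, -0.2]
grip_width: 0.0331
```

```bash
python3 - <<'E'
from h import *
go(.5846,-.1520,.038,81.1)
p=snap('top')
C=cloud(p)
for t in tops(p,.03,60):
    if 350<t[0][0]<520 and 130<t[0][1]<270: print(*t)
E
```

```text
clock 16.9 tcp [ 0.5847 -0.1555  0.0379] rot [1.798e+02 1.000e-01 8.110e+01] F [ 0.2  1.3 -0.2] w 0.0331
 shift u (cur axes) [ 0.09 -0.02 -0.  ]  (target axes) [ 0.09 -0.02 -0.  ] turn [0.2 0.1 0. ]
[406, 199] 0.0932 [ 548.5 -138.8] [40.5  7.8] 178.8
[442, 197] 0.0443 [ 573.1 -214.1] [71.4 34.2] 81.7
```

Contact made, and the long block was nudged a few mm at most. Press down lightly, release, look.

Call:
play_rows --series "-0.03 0 0.06 0.2 0 0; -0.02 0 0.04 0 0 0; 0 0 0 0 0 0"

```text
clock: 17.25
tcp_pos: [0.5851, -0.1561, 0.0385]
tcp_rot: [179.9, -0.1, 81.2]
ft_force: [-0.3, -0.4, -1.1]
grip_width: 0.0331
```

Call:
play_rows --series "0 0 0 0 0 0; 0 0 0 0 0 0; 0 0 0 0 0 0; 0 0 0 0 0 0; 0 0 0 0 0 0" --fingers 1

```text
clock: 17.67
tcp_pos: [0.5852, -0.1569, 0.0382]
tcp_rot: [179.9, -0.1, 81.1]
ft_force: [-0.1, 0.0, 0.4]
grip_width: 0.0853
```

Call:
play_rows --series "0 0 0 0 0 0; 0 0 -0.3 0 0 0; 0 0 -0.6 0 0 0; 0 0 -0.8 0 0 0; 0 0 -0.8 0 0 0"

```text
clock: 18.08
tcp_pos: [0.5803, -0.1557, 0.1321]
tcp_rot: [-179.0, -0.2, 81.1]
ft_force: [1.1, 0.9, 0.8]
grip_width: 0.0853
```

Call:
play_rows --series "0 0 -0.8 0 0 0; 0 0 -0.4 0 0 0; 0 0 0 0 0 0; 0 0 0 0 0 0"

```text
clock: 18.42
tcp_pos: [0.5833, -0.1568, 0.1953]
tcp_rot: [-179.9, -0.1, 81.1]
ft_force: [0.4, 0.2, -0.4]
grip_width: 0.0855
```

```bash
python3 - <<'E'
from h import *
p=snap('wrist'); save(p,'w3.png',(200,60,480,300),2.8)
for t in tops(p,.03,800): print(*t)
for t in tops(p,.006,3000): print(*t)
go(.5913,.0927,.15,3)
E
```

```text
[325, 272] 0.0433 [ 578.4 -195.2] [124.3  34.4] 80.1
[321, 269] 0.0415 [ 578.3 -195.2] [124.3  34.5] 80.1
clock 18.5 tcp [ 0.5833 -0.1568  0.1952] rot [-1.799e+02 -1.000e-01  8.110e+01] F [ 0.7 -0.1  1. ] w 0.0852
 shift u (cur axes) [ 6.19 -0.76  1.14]  (target axes) [ 0.53 -6.22  1.13] turn [-0.1  0.  78.1]
```

View pics/w3.png

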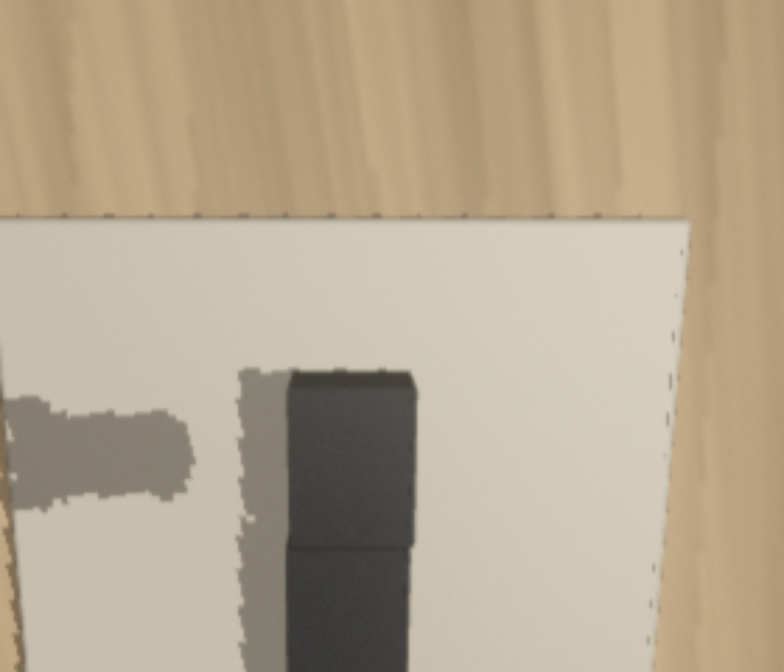

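The crop shows the two end faces meeting, joint at crop (350,547). The combined top measures 124.3 x 34.4 mm (ideal 124 x 34), so there is no gap. Now the weight.

Call:
play_rows --series "0.5 -0.05 0 0 0 0; 0.95 -0.12 0 0 0 0; 0.95 -0.12 0 0 0 0; 0.95 -0.12 0 0 0 0; 0.95 -0.12 0 0 0 0"

```text
clock: 18.88
tcp_pos: [0.5864, 0.0139, 0.1851]
tcp_rot: [-179.2, 0.2, 80.3]
ft_force: [-0.5, 0.3, -0.3]
grip_width: 0.0857
```

Call:
play_rows --series "0.95 -0.12 0 0 0 0; 0.6 -0.1 0 0 0 0; 0.2 0 0 0 0 7; 0 0 0 0 0 7; 0 0 0 0 0 7"

```text
clock: 19.3
tcp_pos: [0.5839, 0.0973, 0.1721]
tcp_rot: [-178.3, 0.9, 59.3]
ft_force: [0.4, 0.5, 0.3]
grip_width: 0.0852
```

Call:
play_rows --series "0 0 0 0 0 7; 0 0 0 0 0 7; 0 0 0 0 0 7; 0 0 0 0 0 7; 0 0 0 0 0 7"

```text
clock: 19.72
tcp_pos: [0.579, 0.0988, 0.1588]
tcp_rot: [-178.9, 2.8, 23.4]
ft_force: [0.4, -0.0, -0.6]
grip_width: 0.0855
```

Call:
play_rows --series "0 0 0 0 0 7; 0 0 0 0 0 7; 0 0 0 0 0 7; 0 0 0 0 0 1; 0 0 0 0 0 0"

```text
clock: 20.13
tcp_pos: [0.5744, 0.0983, 0.1465]
tcp_rot: [179.9, 4.0, 0.7]
ft_force: [0.2, 0.4, 0.1]
grip_width: 0.0854
```

```bash
python3 - <<'E'
from h import *
p=snap('wrist')
for t in tops(p,.006,800): print(*t)
go(.5913,.0927,.016,3)
E
```

```text
[124, 88] 0.0756 [657.5 209. ] [34.7 11.3] 21.8
[470, 163] 0.0072 [610.3  -0. ] [121.9  11.5] 7.8
[595, 219] 0.0133 [559.9 -93. ] [171.3  63.6] 15.4
[332, 195] 0.0151 [591.6  92.6] [60.3 26. ] 3.1
[164, 230] 0.0072 [563.1 211.1] [78.6 77.9] 123.9
[30, 339] 0.049 [487.  306.9] [54.1 20.3] 165.8
clock 20.2 tcp [0.5742 0.0983 0.1462] rot [179.9   4.1   0.8] F [-0.2 -0.1 -0.3] w 0.0854
 shift u (cur axes) [0.66 0.14 3.22]  (target axes) [0.42 0.16 3.25] turn [ 0.   4.1 -2.2]
```

Call:
play_rows --series "0.42 0.16 0 0 4.1 -2.2; 0 0 0.3 0 0 0; 0 0 0.5 0 0 0; 0 0 0.5 0 0 0; 0 0 0.5 0 0 0"

```text
clock: 20.6
tcp_pos: [0.5919, 0.0926, 0.0721]
tcp_rot: [-180.0, -0.2, 3.6]
ft_force: [0.5, -1.0, -0.5]
grip_width: 0.0857
```

Call:
play_rows --series "0 0 0.4 0 0 0; 0 0 0.2 0 0 0; 0 0 0 0 0 0; 0 0 0 0 0 0"

```text
clock: 20.93
tcp_pos: [0.5854, 0.0927, 0.037]
tcp_rot: [-180.0, 0.9, 3.8]
ft_force: [0.6, 0.1, -0.1]
grip_width: 0.0859
```

```bash
python3 - <<'E'
from h import *
go(.5915,.0927,.019,3)
E
```

```text
clock 20.9 tcp [0.5854 0.0927 0.037 ] rot [-180.     0.9    3.8] F [ 0.6  0.1 -0.1] w 0.0859
 shift u (cur axes) [0.16 0.01 0.45]  (target axes) [0.15 0.01 0.45] turn [-0.   0.9  0.8]
```

Call:
play_rows --series "0.15 0 0.25 0 0.9 0.8; 0 0 0.2 0 0 0; 0 0 0.05 0 0 0; 0 0 0 0 0 0"

```text
clock: 21.27
tcp_pos: [0.5923, 0.0936, 0.0192]
tcp_rot: [-180.0, -0.2, 3.1]
ft_force: [0.1, -0.1, 0.4]
grip_width: 0.0855
```

Call:
play_rows --series "0 0 0 0 0 0; 0 0 0 0 0 0; 0 0 0 0 0 0; 0 0 0 0 0 0; 0 0 0 0 0 0" --fingers 0

```text
clock: 21.68
tcp_pos: [0.5935, 0.0936, 0.0226]
tcp_rot: [-180.0, -0.4, 3.2]
ft_force: [0.9, -2.3, 5.1]
grip_width: 0.025
```

Call:
play_rows --series "0 0 0 0 0 0; 0 0 0 0 0 0; 0 0 0 0 0 0; 0 0 0 0 0 0"

```text
clock: 22.02
tcp_pos: [0.5935, 0.0936, 0.0228]
tcp_rot: [-180.0, -0.4, 3.2]
ft_force: [0.2, -0.7, 0.0]
grip_width: 0.0247
```

Call:
play_rows --series "0 0 -0.3 0 0 0; 0 0 -0.6 0 0 0; 0 0 -0.7 0 0 0; 0 0 -0.7 0 0 0; 0 0 -0.4 0 0 0"

```text
clock: 22.43
tcp_pos: [0.5884, 0.0931, 0.1288]
tcp_rot: [-180.0, 0.5, 3.2]
ft_force: [0.3, 0.2, -0.1]
grip_width: 0.0244
```

```bash
python3 - <<'E'
from h import *
go(.5813,-.1774,.16,81.1)
p=snap('wrist'); save(p,'w4.png',(160,180,480,480),2)
E
```

```text
clock 22.4 tcp [0.5884 0.0931 0.1288] rot [-180.     0.5    3.2] F [ 0.3  0.2 -0.1] w 0.0244
 shift u (cur axes) [-0.56  6.74 -0.78]  (target axes) [-6.71  0.87 -0.78] turn [ -0.4   0.4 -77.9]
```

View pics/w4.png

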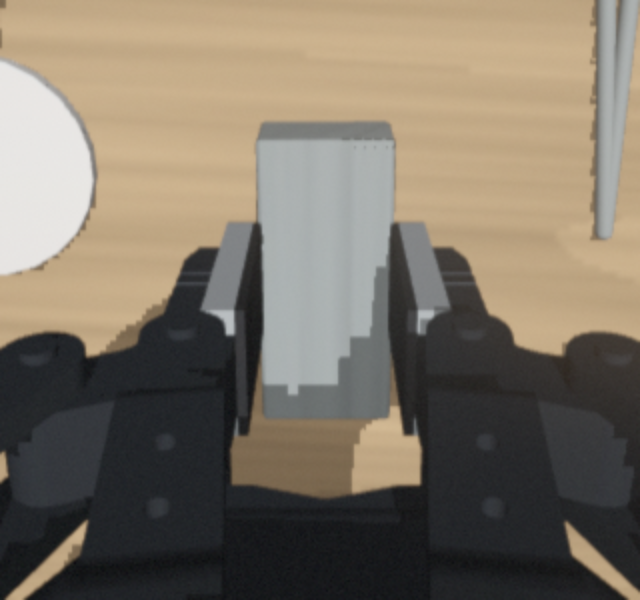

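The weight is held squarely between the pads (325,270). Carry it to the joint.

Call:
play_rows --series "0 0 -0.3 0 0 -7; 0 0 -0.3 0 0 -7; 0 0 -0.3 0 0 -7; 0 0 0 0 0 -7; 0 0 0 0 0 -7"

```text
clock: 22.9
tcp_pos: [0.5898, 0.0933, 0.1722]
tcp_rot: [-179.9, 0.1, 39.0]
ft_force: [0.7, -1.0, -2.2]
grip_width: 0.0241
```

Call:
play_rows --series "0 0 0 0 0 -7; 0 0 0 0 0 -7; 0 0 0 0 0 -7; 0 0 0 0 0 -7; 0 0 0 0 0 -7"

```text
clock: 23.32
tcp_pos: [0.5889, 0.0933, 0.1709]
tcp_rot: [-179.8, 0.0, 74.8]
ft_force: [0.3, -0.3, -1.6]
grip_width: 0.0243
```

Call:
play_rows --series "0 0 0 0 0 -7; 0 0 0 0 0 -1; -0.5 0.06 0 0 0 0; -0.95 0.12 0 0 0 0; -0.95 0.12 0 0 0 0"

```text
clock: 23.73
tcp_pos: [0.5882, 0.0016, 0.168]
tcp_rot: [-179.5, -0.2, 83.5]
ft_force: [1.5, -0.2, -2.3]
grip_width: 0.0244
```

Call:
play_rows --series "-0.95 0.12 0 0 0 0; -0.95 0.12 0 0 0 0; -0.95 0.12 0 0 0 0; -0.8 0.1 0 0 0 0; -0.4 0.05 0 0 0 0"

```text
clock: 24.15
tcp_pos: [0.5869, -0.1714, 0.1652]
tcp_rot: [-179.4, -0.1, 82.5]
ft_force: [-0.4, -0.0, -1.8]
grip_width: 0.0244
```

```bash
python3 - <<'E'
from h import *
go(.5816,-.1754,.08,81.1)
E
```

```text
clock 24.1 tcp [ 0.5869 -0.1714  0.1652] rot [-1.794e+02 -1.000e-01  8.250e+01] F [-0.4 -0.  -1.8] w 0.0244
 shift u (cur axes) [-0.12 -0.1   2.13]  (target axes) [-0.12 -0.12  2.13] turn [-0.6 -0.1  1.4]
```

Call:
play_rows --series "-0.12 -0.12 0.2 -0.6 -0.1 1.4; 0 0 0.5 0 0 0; 0 0 0.5 0 0 0; 0 0 0.4 0 0 0; 0 0 0.2 0 0 0"

```text
clock: 24.57
tcp_pos: [0.5807, -0.184, 0.0923]
tcp_rot: [179.8, 0.2, 79.5]
ft_force: [0.2, 0.7, -2.0]
grip_width: 0.0246
```

Call:
play_rows --series "0 0 0 0 0 0; 0 0 0 0 0 0"

```text
clock: 24.73
tcp_pos: [0.5792, -0.1835, 0.0892]
tcp_rot: [-179.9, 0.1, 79.3]
ft_force: [0.7, -1.1, -1.5]
grip_width: 0.0241
```

```bash
python3 - <<'E'
from h import *
go(.5816,-.1754,.067,81.1)
E
```

```text
clock 24.7 tcp [ 0.5792 -0.1835  0.0892] rot [-1.799e+02  1.000e-01  7.930e+01] F [ 0.7 -1.1 -1.5] w 0.0241
 shift u (cur axes) [0.21 0.02 0.55]  (target axes) [0.21 0.03 0.55] turn [-0.1  0.1 -1.8]
```

Call:
play_rows --series "0.21 0.03 0.2 0 0 -1.5; 0 0 0.2 0 0 0; 0 0 0.1 0 0 0; 0 0 0 0 0 0; 0 0 0 0 0 0"

```text
clock: 25.15
tcp_pos: [0.584, -0.174, 0.0706]
tcp_rot: [179.9, 0.1, 81.0]
ft_force: [0.3, 0.0, -2.3]
grip_width: 0.0244
```

```bash
python3 - <<'E'
from h import *
go(.5816,-.1754,.065,81.1)
E
```

```text
clock 25.1 tcp [ 0.584  -0.174   0.0706] rot [1.799e+02 1.000e-01 8.100e+01] F [ 0.3  0.  -2.3] w 0.0244
 shift u (cur axes) [-0.04 -0.05  0.14]  (target axes) [-0.04 -0.05  0.14] turn [ 0.1  0.1 -0.1]
```

Call:
play_rows --series "-0.04 -0.05 0.08 0 0 0; 0 0 0.07 0 0 0; 0 0 0.04 0 0 0; 0 0 0 0 0 0"

```text
clock: 25.48
tcp_pos: [0.5826, -0.1756, 0.0652]
tcp_rot: [179.6, 0.2, 81.0]
ft_force: [0.2, 0.6, -1.9]
grip_width: 0.0242
```

Call:
play_rows --series "0 0 0.06 0 0 0; 0 0 0.04 0 0 0; 0 0 0.03 0 0 0"

```text
clock: 25.73
tcp_pos: [0.5831, -0.176, 0.0649]
tcp_rot: [179.5, 0.2, 80.9]
ft_force: [-2.2, 1.5, 3.2]
grip_width: 0.0247
```

Call:
play_rows --series "0 0 -0.02 0 0 0; 0 0 0 0 0 0; 0 0 0 0 0 0; 0 0 0 0 0 0; 0 0 0 0 0 0" --fingers 1

```text
clock: 26.15
tcp_pos: [0.5839, -0.1767, 0.0662]
tcp_rot: [179.3, 0.2, 80.9]
ft_force: [0.1, -0.8, 1.0]
grip_width: 0.0826
```

Call:
play_rows --series "0 0 0 0 0 0; 0 0 -0.3 0 0 0; 0 0 -0.6 0 0 0; 0 0 -0.8 0 0 0; 0 0 -0.8 0 0 0"

```text
clock: 26.57
tcp_pos: [0.5785, -0.1747, 0.1599]
tcp_rot: [-179.6, 0.0, 80.9]
ft_force: [-0.0, -0.5, 0.8]
grip_width: 0.0854
```

Call:
play_rows --series "0.3 0 -0.7 0 0 0; 0.3 0 -0.4 0 0 0; 0 0 0 0 0 0; 0 0 0 0 0 0"

```text
clock: 26.9
tcp_pos: [0.5846, -0.1517, 0.2188]
tcp_rot: [179.5, 0.2, 80.9]
ft_force: [0.3, -0.4, -1.0]
grip_width: 0.0853
```

```bash
python3 - <<'E'
from h import *
p=snap('wrist'); save(p,'w5.png',(200,120,480,400),2)
for t in tops(p,.05,500): print('weight',*t)
C=cloud(p); m=(abs(C[...,2]-.0433)<.004)
n,l,st,_=cv2.connectedComponentsWithStats(m.astype(np.uint8))
for i in range(1,n):
    if st[i,4]>300: print(rect(C[l==i]))
go(.608,.3415,.2,81)
E
```

```text
weight [324, 255] 0.0573 [ 583.1 -177.2] [59.9 25.8] 81.2
(array([ 578.5, -195.2], dtype=float32), array([124.3,  34.4], dtype=float32), 80.0)
clock 26.9 tcp [ 0.5846 -0.1516  0.2188] rot [179.4   0.2  80.9] F [ 0.7 -0.1  0.3] w 0.0856
 shift u (cur axes) [12.27 -1.39  0.42]  (target axes) [12.27 -1.35  0.47] turn [ 0.6  0.2 -0.1]
```

View pics/w5.png

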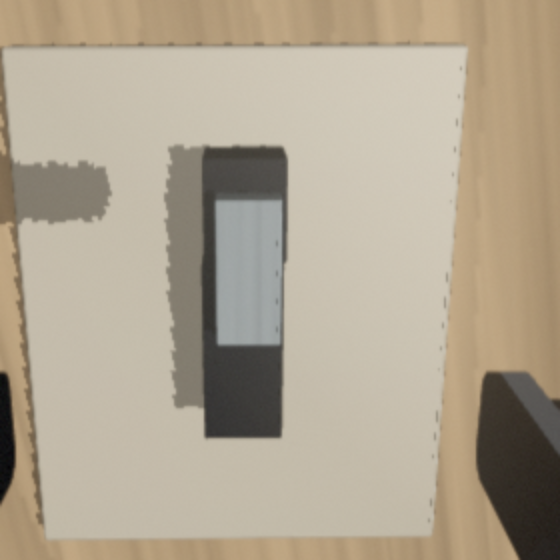

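The weight lies flat over the joint, within about 2 mm. Now the mould.

Call:
play_rows --series "0.5 -0.05 0 0 0 0; 0.98 -0.11 0 0 0 0; 0.98 -0.11 0 0 0 0; 0.98 -0.11 0 0 0 0; 0.98 -0.11 0 0 0 0"

```text
clock: 27.37
tcp_pos: [0.5915, 0.0204, 0.208]
tcp_rot: [-179.9, 0.5, 79.9]
ft_force: [0.5, 0.1, -0.4]
grip_width: 0.0853
```

Call:
play_rows --series "0.98 -0.11 0 0 0 0; 0.98 -0.11 0 0 0 0; 0.98 -0.11 0 0 0 0; 0.98 -0.11 0 0 0 0; 0.98 -0.11 0 0 0 0"

```text
clock: 27.78
tcp_pos: [0.6011, 0.2222, 0.1941]
tcp_rot: [-179.1, 0.9, 79.7]
ft_force: [0.7, -1.0, 0.5]
grip_width: 0.0852
```

Call:
play_rows --series "0.98 -0.11 0 0 0 0; 0.9 -0.11 0 0 0 0; 0.5 -0.1 0 0 0 0; 0 0 0 0 0 0; 0 0 0 0 0 0"

```text
clock: 28.2
tcp_pos: [0.6015, 0.3278, 0.1776]
tcp_rot: [-178.1, 1.5, 80.1]
ft_force: [-1.0, 0.4, 0.3]
grip_width: 0.0856
```

```bash
python3 - <<'E'
from h import *
p=snap('wrist')
for t in tops(p,.006,800): print(*t)
go(.608,.3412,.035,81)
E
```

```text
[91, 36] 0.0162 [460.1 488. ] [94.3 15.2] 17.4
[337, 206] 0.0456 [609.2 341.5] [45.1 45.1] 103.8
[179, 254] 0.0502 [491.5 326.9] [59.3 58.8] 80.9
[308, 349] 0.0074 [562.6 212.2] [78.8 78.7] 49.3
[420, 360] 0.072 [654.8 208.2] [29.5 12.6] 21.0
[44, 363] 0.0309 [328.6 237.6] [66.2 34.3] 16.6
clock 28.2 tcp [0.6013 0.3274 0.1771] rot [-178.1    1.5   80.1] F [-0.  -0.4 -0.7] w 0.0854
 shift u (cur axes) [0.46 0.23 3.54]  (target axes) [0.37 0.11 3.55] turn [-1.9  1.5 -0.9]
```

Call:
play_rows --series "0.38 0.12 0.1 -1.9 1.5 -0.9; 0 0 0.5 0 0 0; 0 0 0.6 0 0 0; 0 0 0.6 0 0 0; 0 0 0.5 0 0 0"

```text
clock: 28.67
tcp_pos: [0.6134, 0.3335, 0.0862]
tcp_rot: [179.5, -0.2, 80.5]
ft_force: [-0.2, -0.7, -0.3]
grip_width: 0.0856
```

Call:
play_rows --series "0 0 0.3 0 0 0; 0 0 0.2 0 0 0; 0 0 0 0 0 0; 0 0 0 0 0 0"

```text
clock: 29.0
tcp_pos: [0.6122, 0.3257, 0.0581]
tcp_rot: [180.0, 0.2, 80.1]
ft_force: [-0.6, 0.6, 0.7]
grip_width: 0.0854
```

```bash
python3 - <<'E'
from h import *
go(.609,.3413,.034,81)
E
```

```text
clock 29.0 tcp [0.6122 0.3257 0.0581] rot [180.    0.2  80.1] F [-0.6  0.6  0.7] w 0.0854
 shift u (cur axes) [ 0.37 -0.15  0.6 ]  (target axes) [ 0.37 -0.14  0.6 ] turn [ 0.   0.2 -0.9]
```

Call:
play_rows --series "0.37 -0.14 0.2 0 0.2 -0.9; 0 0 0.25 0 0 0; 0 0 0.15 0 0 0; 0 0 0 0 0 0; 0 0 0 0 0 0"

```text
clock: 29.42
tcp_pos: [0.6115, 0.3431, 0.0371]
tcp_rot: [179.6, -0.2, 81.1]
ft_force: [-0.3, -0.7, 0.0]
grip_width: 0.0855
```

```bash
python3 - <<'E'
from h import *
go(.609,.3413,.034,81)
E
```

```text
clock 29.4 tcp [0.6115 0.3431 0.0371] rot [179.6  -0.2  81.1] F [-0.3 -0.7  0. ] w 0.0855
 shift u (cur axes) [-0.05 -0.05  0.08]  (target axes) [-0.05 -0.05  0.08] turn [ 0.4 -0.2  0.1]
```

Call:
play_rows --series "-0.05 -0.05 0.08 0.4 0 0; 0 0 0 0 0 0"

```text
clock: 29.58
tcp_pos: [0.6091, 0.3415, 0.0342]
tcp_rot: [-180.0, -0.3, 81.1]
ft_force: [-0.6, -0.3, 0.0]
grip_width: 0.0854
```

Call:
play_rows --series "0 0 0 0 0 0; 0 0 0 0 0 0; 0 0 0 0 0 0; 0 0 0 0 0 0; 0 0 0 0 0 0" --fingers 0

```text
clock: 30.0
tcp_pos: [0.6096, 0.3413, 0.0356]
tcp_rot: [180.0, -0.3, 81.1]
ft_force: [-0.4, -0.3, -3.4]
grip_width: 0.0441
```

Call:
play_rows --series "0 0 0 0 0 0; 0 0 0 0 0 0; 0 0 0 0 0 0; 0 0 0 0 0 0"

```text
clock: 30.33
tcp_pos: [0.6095, 0.3412, 0.0355]
tcp_rot: [180.0, -0.3, 81.1]
ft_force: [0.4, 0.2, -0.1]
grip_width: 0.0442
```

Call:
play_rows --series "0 0 -0.3 0 0 0; 0 0 -0.6 0 0 0; 0 0 -0.8 0 0 0; 0 0 -0.8 0 0 0; 0 0 -0.8 0 0 0"

```text
clock: 30.75
tcp_pos: [0.6041, 0.3378, 0.158]
tcp_rot: [-178.8, 0.6, 81.1]
ft_force: [0.7, 0.7, -3.3]
grip_width: 0.0441
```

```bash
python3 - <<'E'
from h import *
u=np.array([.155,.988]); b=np.array([.988,-.155])  # shelf left, behind
L=np.array([.5783,-.1952])-.022*u; print('long',L, 'mould target',L+.060*b)
go(*(L+.06*b),.17,171.1)
E
```

```text
long [ 0.57489  -0.216936] mould target [ 0.63417  -0.226236]
clock 30.8 tcp [0.6041 0.3378 0.158 ] rot [-178.8    0.6   81.1] F [ 0.7  0.7 -3.3] w 0.0441
 shift u (cur axes) [-13.82   2.93  -0.22]  (target axes) [ -2.92 -13.82  -0.3 ] turn [ -1.4  -0.5 -90. ]
```

Call:
play_rows --series "-0.4 0.08 -0.3 -1.4 0 0; -0.95 0.2 0 0 0 0; -0.95 0.2 0 0 0 0; -0.95 0.2 0 0 0 0; -0.95 0.2 0 0 0 0"

```text
clock: 31.17
tcp_pos: [0.6145, 0.1716, 0.1863]
tcp_rot: [178.9, -0.1, 81.9]
ft_force: [0.5, -0.4, -3.3]
grip_width: 0.0442
```

Call:
play_rows --series "-0.95 0.2 0 0 0 0; -0.95 0.2 0 0 0 0; -0.95 0.2 0 0 0 0; -0.95 0.2 0 0 0 0; -0.95 0.2 0 0 0 0"

```text
clock: 31.58
tcp_pos: [0.6252, -0.0309, 0.1903]
tcp_rot: [178.8, -0.1, 82.0]
ft_force: [2.0, 0.5, -2.5]
grip_width: 0.044
```

Call:
play_rows --series "-0.95 0.2 0 0 0 0; -0.95 0.2 0 0 0 0; -0.95 0.2 0 0 0 0; -0.7 0.15 0 0 0 0; 0 0 0 0 0 -7"

```text
clock: 32.0
tcp_pos: [0.6319, -0.1913, 0.1926]
tcp_rot: [178.9, 0.2, 88.5]
ft_force: [-0.4, 1.5, -3.4]
grip_width: 0.0439
```

Call:
play_rows --series "0 0 0 0 0 -7; 0 0 0 0 0 -7; 0 0 0 0 0 -7; 0 0 0 0 0 -7; 0 0 0 0 0 -7"

```text
clock: 32.42
tcp_pos: [0.6297, -0.1967, 0.1933]
tcp_rot: [179.4, 0.7, 124.4]
ft_force: [0.3, -1.1, -3.0]
grip_width: 0.0441
```

Call:
play_rows --series "0 0 0 0 0 -7; 0 0 0 0 0 -7; 0 0 0 0 0 -7; 0 0 0 0 0 -7; 0 0 0 0 0 -7"

```text
clock: 32.83
tcp_pos: [0.6283, -0.1968, 0.1947]
tcp_rot: [179.9, 0.8, 160.3]
ft_force: [0.6, 0.2, -4.1]
grip_width: 0.044
```

```bash
python3 - <<'E'
from h import *
go(.6342,-.2262,.07,171.1)
E
```

```text
clock 32.8 tcp [ 0.6283 -0.1968  0.1947] rot [179.9   0.8 160.3] F [ 0.6  0.2 -4.1] w 0.0440
 shift u (cur axes) [-0.35 -0.64  3.12]  (target axes) [-0.26 -0.7   3.12] turn [ -0.    0.8 -10.8]
```

Call:
play_rows --series "0 0 0 0 0.4 -7; 0 0 0 0 0.4 -3.8; -0.26 -0.7 0 0 0 0; 0 0 0.4 0 0 0; 0 0 0.5 0 0 0"

```text
clock: 33.25
tcp_pos: [0.6356, -0.2266, 0.166]
tcp_rot: [-179.9, 0.4, 172.0]
ft_force: [-0.1, 0.2, -3.5]
grip_width: 0.0442
```

Call:
play_rows --series "0 0 0.5 0 0 0; 0 0 0.5 0 0 0; 0 0 0.2 0 0 0; 0 0 0 0 0 0; 0 0 0 0 0 0"

```text
clock: 33.67
tcp_pos: [0.6335, -0.2271, 0.113]
tcp_rot: [-180.0, -0.1, 171.9]
ft_force: [0.1, 1.0, -2.6]
grip_width: 0.0441
```

```bash
python3 - <<'E'
from h import *
go(.6342,-.2262,.06,171.1)
E
```

```text
clock 33.7 tcp [ 0.6335 -0.2271  0.113 ] rot [-1.800e+02 -1.000e-01  1.719e+02] F [ 0.1  1.  -2.6] w 0.0441
 shift u (cur axes) [-0.01  0.03  1.32]  (target axes) [-0.01  0.03  1.32] turn [-0.  -0.1  0.8]
```

Call:
play_rows --series "0 0.03 0.4 0 0 0.8; 0 0 0.5 0 0 0; 0 0 0.4 0 0 0; 0 0 0.2 0 0 0; 0 0 0 0 0 0"

```text
clock: 34.08
tcp_pos: [0.6375, -0.2271, 0.0614]
tcp_rot: [-179.8, 0.6, 171.1]
ft_force: [-1.6, 0.6, -3.1]
grip_width: 0.0441
```

```bash
python3 - <<'E'
from h import *
go(.6342,-.2262,.048,171.1)
E
```

```text
clock 34.1 tcp [ 0.6375 -0.2271  0.0614] rot [-179.8    0.6  171.1] F [-1.6  0.6 -3.1] w 0.0441
 shift u (cur axes) [0.09 0.01 0.33]  (target axes) [0.09 0.01 0.33] turn [-0.2  0.6 -0. ]
```

Call:
play_rows --series "0.08 0 0.15 0 0.6 0; 0 0 0.12 0 0 0; 0 0 0.06 0 0 0; 0 0 0 0 0 0"

```text
clock: 34.42
tcp_pos: [0.6361, -0.2273, 0.0523]
tcp_rot: [-179.7, 0.3, 171.1]
ft_force: [0.4, -0.0, -3.0]
grip_width: 0.0438
```

Call:
play_rows --series "0 0 0.08 0 0 0; 0 0 0.05 0 0 0; 0 0 0.04 0 0 0"

```text
clock: 34.67
tcp_pos: [0.6374, -0.2278, 0.0476]
tcp_rot: [-179.6, 0.6, 171.1]
ft_force: [-0.4, 0.9, 5.1]
grip_width: 0.0439
```

Contact at 0.0476 as expected; release and rise.

Call:
play_rows --series "0 0 0 -0.3 0.4 0; 0 0 0 0 0 0; 0 0 0 0 0 0; 0 0 0 0 0 0; 0 0 0 0 0 0" --fingers 1

```text
clock: 35.08
tcp_pos: [0.6389, -0.2286, 0.0508]
tcp_rot: [-179.9, 0.4, 171.1]
ft_force: [-0.2, -1.0, -0.0]
grip_width: 0.0855
```

Call:
play_rows --series "0 0 0 0 0 0; 0 0 -0.3 0 0 0; 0 0 -0.6 0 0 0; 0 0 -0.8 0 0 0; 0 0 -0.8 0 0 0"

```text
clock: 35.5
tcp_pos: [0.6342, -0.2267, 0.1452]
tcp_rot: [179.9, -0.6, 171.1]
ft_force: [1.2, -0.8, 0.6]
grip_width: 0.0853
```

Call:
play_rows --series "0 0 -0.9 0 0 0; 0 0 -0.7 0 0 0; 0 0 -0.3 0 0 0; 0 0 0 0 0 0"

```text
clock: 35.83
tcp_pos: [0.6357, -0.2272, 0.2386]
tcp_rot: [-179.9, 0.3, 171.1]
ft_force: [0.8, 0.8, 0.1]
grip_width: 0.0852
```

```bash
python3 - <<'E'
from h import *
p=snap('wrist')
for t in tops(p,.03,300): print(*t)
p=snap('top')
for t in tops(p,.03,60):
    if 200<t[0][0]<520 and 130<t[0][1]<270: print('top',*t)
go(.6555,.2083,.2,112)
E
```

```text
[82, 200] 0.0315 [ 600.  -433.3] [156.8  27.6] 161.9
[350, 139] 0.0567 [ 582.6 -177.8] [60.  25.5] 81.1
[323, 219] 0.0578 [ 638.4 -227.8] [45.1 44.8] 36.8
[625, 376] 0.0525 [835.1  36.4] [13.6  2.5] 88.4
[405, 419] 0.0749 [ 841.4 -171.6] [36.5  9.7] 73.3
[318, 417] 0.0534 [ 838.2 -263.8] [36.2  6.5] 79.1
[228, 431] 0.0551 [ 836.4 -355.3] [28.5  4.4] 84.5
top [225, 152] 0.0765 [655.7 208.2] [35.6  9.6] 21.8
top [457, 165] 0.0598 [ 629.2 -244.3] [31.8  8.4] 158.5
top [413, 190] 0.0571 [ 583.8 -162.9] [29.1 26.5] 80.7
clock 35.9 tcp [ 0.6353 -0.227   0.2351] rot [-1.800e+02  1.000e-01  1.711e+02] F [ 0.3 -0.6 -0.5] w 0.0853
 shift u (cur axes) [ 1.19 10.83  0.87]  (target axes) [9.9  4.55 0.88] turn [ 0.   0.1 59.1]
```

The mould is 64 mm behind and about 1 mm off the middle. Now the rod rest.

Call:
play_rows --series "0.05 0.5 0 0 0 0; 0.1 0.98 0 0 0 0; 0.1 0.98 0 0 0 0; 0.1 0.98 0 0 0 0; 0.1 0.98 0 0 0 0"

```text
clock: 36.35
tcp_pos: [0.6418, -0.053, 0.2221]
tcp_rot: [-179.9, -0.9, 170.2]
ft_force: [0.7, 1.0, 0.2]
grip_width: 0.0856
```

Call:
play_rows --series "0.1 0.98 0 0 0 0; 0.1 0.98 0 0 0 0; 0.1 0.98 0 0 0 0; 0.1 0.98 0 0 0 0; 0.1 0.98 0 0 0 0"

```text
clock: 36.77
tcp_pos: [0.6504, 0.1524, 0.2077]
tcp_rot: [-179.6, -2.0, 170.1]
ft_force: [-0.1, 0.1, -0.4]
grip_width: 0.0855
```

Call:
play_rows --series "0.1 0.98 0 0 0 0; 0.05 0.5 0 0 0 0; 0 0 0 0 0 -7; 0 0 0 0 0 -7; 0 0 0 0 0 -7"

```text
clock: 37.18
tcp_pos: [0.6481, 0.2263, 0.1905]
tcp_rot: [179.5, -3.4, -167.9]
ft_force: [0.4, -0.5, -0.9]
grip_width: 0.0853
```

Call:
play_rows --series "0 0 0 0 0 -7; 0 0 0 0 0 -3; 0 0 0 0 0 0; 0 0 0 0 0 0"

```text
clock: 37.52
tcp_pos: [0.6443, 0.227, 0.1785]
tcp_rot: [178.8, -4.2, -157.3]
ft_force: [0.3, 0.2, -0.9]
grip_width: 0.0856
```

```bash
python3 - <<'E'
from h import *
p=snap('wrist'); save(p,'w6.png')
for t in tops(p,.006,200): print(*t)
go(.656,.2085,.05,202)
E
```

```text
[44, 88] 0.0075 [619.2   0.7] [125.   15.7] 6.7
[542, 90] 0.05 [491.1 326.3] [59.5 59.3] 124.6
[340, 129] 0.0074 [562.3 211.4] [78.5 78.4] 22.4
[291, 250] 0.0758 [656.9 208.9] [34.4 10.1] 21.4
[630, 321] 0.0134 [612.9 498.4] [58.8 11.9] 28.6
[19, 375] 0.0351 [834.3  44.1] [12.9  3.4] 90.0
[92, 470] 0.0861 [838.8 142.6] [24.9  6.5] 101.4
clock 37.6 tcp [0.6442 0.2269 0.1781] rot [ 178.8   -4.3 -157.3] F [-0.2 -0.3 -0.4] w 0.0856
 shift u (cur axes) [-0.33 -0.6   3.17]  (target axes) [-0.1  -0.54  3.2 ] turn [ 1.2 -4.3  0.6]
```

View pics/w6.png

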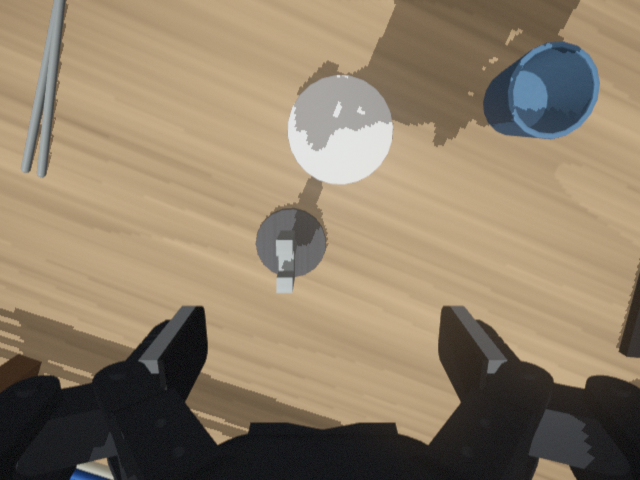

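The rest's head is at (285,265), with jaws square across its thickness.

Call:
play_rows --series "-0.1 -0.54 0 1.2 -4.3 1; 0 0 0.4 0 0 0; 0 0 0.5 0 0 0; 0 0 0.4 0 0 0; 0 0 0 0 0 0"

```text
clock: 37.98
tcp_pos: [0.6562, 0.2068, 0.1202]
tcp_rot: [-179.9, 0.0, -159.0]
ft_force: [-1.0, 0.6, -0.2]
grip_width: 0.0852
```

```bash
python3 - <<'E'
from h import *
go(.6569,.2089,.048,201.5)
E
```

```text
clock 38.0 tcp [0.6562 0.2068 0.1202] rot [-179.9    0.  -159. ] F [-1.   0.6 -0.2] w 0.0852
 shift u (cur axes) [-0.03  0.04  1.8 ]  (target axes) [-0.04  0.04  1.8 ] turn [-0.1  0.  -0.5]
```

Call:
play_rows --series "0 0.04 0.3 0 0 -0.5; 0 0 0.5 0 0 0; 0 0 0.5 0 0 0; 0 0 0.3 0 0 0; 0 0 0 0 0 0"

```text
clock: 38.4
tcp_pos: [0.6563, 0.2085, 0.0547]
tcp_rot: [-179.9, 0.2, -158.7]
ft_force: [-0.3, 0.3, -0.2]
grip_width: 0.0857
```

```bash
python3 - <<'E'
from h import *
go(.6569,.2089,.048,201.5)
E
```

```text
clock 38.4 tcp [0.6563 0.2085 0.0547] rot [-179.9    0.2 -158.7] F [-0.3  0.3 -0.2] w 0.0857
 shift u (cur axes) [-0.02  0.    0.17]  (target axes) [-0.02  0.    0.17] turn [-0.1  0.2 -0.2]
```

Call:
play_rows --series "0 0 0.15 0 0.2 0; 0 0 0.05 0 0 0; 0 0 0 0 0 0"

```text
clock: 38.65
tcp_pos: [0.6568, 0.2089, 0.0475]
tcp_rot: [-179.9, 0.0, -158.7]
ft_force: [-0.1, -0.1, -0.4]
grip_width: 0.0853
```

Call:
play_rows --series "0 0 0 0 0 0; 0 0 0 0 0 0; 0 0 0 0 0 0; 0 0 0 0 0 0; 0 0 0 0 0 0" --fingers 0

```text
clock: 39.07
tcp_pos: [0.6588, 0.2094, 0.0519]
tcp_rot: [-179.8, 0.4, -158.7]
ft_force: [-0.3, 0.2, 0.9]
grip_width: 0.0257
```

Call:
play_rows --series "0 0 0 0 0 0; 0 0 0 0 0 0; 0 0 0 0 0 0; 0 0 0 0 0 0; 0 0 0 0 0 0"

```text
clock: 39.48
tcp_pos: [0.6591, 0.2094, 0.0525]
tcp_rot: [-179.8, 0.4, -158.7]
ft_force: [-0.2, -0.6, 0.1]
grip_width: 0.0096
```

Call:
play_rows --series "0 0 -0.2 0 0 0; 0 0 -0.4 0 0 0; 0 0 -0.4 0 0 0; 0 0 -0.2 0 0 0; 0 0 0 0 0 0"

```text
clock: 39.9
tcp_pos: [0.6563, 0.2089, 0.0988]
tcp_rot: [-179.9, -0.1, -158.7]
ft_force: [0.1, -1.0, -2.1]
grip_width: 0.0093
```

```bash
python3 - <<'E'
from h import *
go(.5623,.2115,.09,201.5)
E
```

```text
clock 39.9 tcp [0.6563 0.2089 0.0988] rot [-1.799e+02 -1.000e-01 -1.587e+02] F [ 0.1 -1.  -2.1] w 0.0093
 shift u (cur axes) [2.16 0.92 0.22]  (target axes) [2.16 0.92 0.22] turn [-0.1 -0.1 -0.2]
```

Call:
play_rows --series "0.2 0.09 -0.1 0 0 0; 0.45 0.2 0 0 0 0; 0.5 0.2 0 0 0 0; 0.5 0.2 0 0 0 0; 0.35 0.15 0 0 0 0"

```text
clock: 40.32
tcp_pos: [0.5683, 0.2101, 0.0995]
tcp_rot: [-179.9, -0.2, -158.8]
ft_force: [-0.2, 0.1, -2.0]
grip_width: 0.0093
```

Call:
play_rows --series "0.1 0.05 0 0 0 0; 0 0 0 0 0 0; 0 0 0 0 0 0"

```text
clock: 40.57
tcp_pos: [0.5607, 0.2108, 0.098]
tcp_rot: [-179.9, -0.3, -158.7]
ft_force: [0.6, -0.1, -3.3]
grip_width: 0.0094
```

```bash
python3 - <<'E'
from h import *
go(.5645,.212,.06,201.3)
E
```

```text
clock 40.6 tcp [0.5607 0.2108 0.098 ] rot [-179.9   -0.3 -158.7] F [ 0.6 -0.1 -3.3] w 0.0094
 shift u (cur axes) [-0.1  -0.01  0.95]  (target axes) [-0.1  -0.01  0.95] turn [-0.1 -0.3 -0. ]
```

Call:
play_rows --series "-0.1 0 0.25 0 -0.3 0; 0 0 0.3 0 0 0; 0 0 0.25 0 0 0; 0 0 0 0 0 0; 0 0 0 0 0 0"

```text
clock: 40.98
tcp_pos: [0.5671, 0.2116, 0.0604]
tcp_rot: [-179.9, -0.1, -158.8]
ft_force: [-0.3, 0.2, -1.9]
grip_width: 0.0095
```

```bash
python3 - <<'E'
from h import *
go(.5645,.212,.0585,201.3)
E
```

```text
clock 41.0 tcp [0.5671 0.2116 0.0604] rot [-1.799e+02 -1.000e-01 -1.588e+02] F [-0.3  0.2 -1.9] w 0.0095
 shift u (cur axes) [0.06 0.03 0.05]  (target axes) [0.06 0.03 0.05] turn [-0.1 -0.1 -0.1]
```

Call:
play_rows --series "0.05 0.03 0.04 0 0 0; 0 0 0.04 0 0 0; 0 0 0.04 0 0 0"

```text
clock: 41.23
tcp_pos: [0.5658, 0.2118, 0.0586]
tcp_rot: [-179.8, 0.1, -158.8]
ft_force: [-3.7, -1.0, 3.8]
grip_width: 0.0096
```

Call:
play_rows --series "0 0 0.06 0 0 0; 0 0 0.04 0 0 0"

```text
clock: 41.4
tcp_pos: [0.5661, 0.2118, 0.0585]
tcp_rot: [-179.8, 0.2, -158.8]
ft_force: [-1.8, -0.8, 1.7]
grip_width: 0.0099
```

Contact at the expected 0.0585; release, rise and check everything.

Call:
play_rows --series "0 0 0 0 0 0; 0 0 0 0 0 0; 0 0 0 0 0 0; 0 0 0 0 0 0; 0 0 0 0 0 0" --fingers 1

```text
clock: 41.82
tcp_pos: [0.5677, 0.2125, 0.0605]
tcp_rot: [-179.8, 0.5, -158.8]
ft_force: [-0.5, 0.0, 0.3]
grip_width: 0.0693
```

Call:
play_rows --series "0 0 0 0 0 0; 0 0 0 0 0 0; 0 0 -0.3 0 0 0; 0 0 -0.6 0 0 0; 0 0 -0.8 0 0 0"

```text
clock: 42.23
tcp_pos: [0.563, 0.2112, 0.1217]
tcp_rot: [-179.9, -0.4, -158.8]
ft_force: [0.2, -0.6, 0.4]
grip_width: 0.0854
```

Call:
play_rows --series "0.3 0 -0.9 0 0 0; 0.7 0 -0.5 0 0 0; 0.7 0 -0.3 0 0 0; 0.7 0 0 0 0 0; 0.3 0 0 0 0 0"

```text
clock: 42.65
tcp_pos: [0.4628, 0.1724, 0.2058]
tcp_rot: [-179.8, 0.4, -158.8]
ft_force: [-0.8, 0.9, -0.6]
grip_width: 0.0854
```

Call:
play_rows --series "0 0 0 0 0 0; 0 0 0 0 0 0; 0 0 0 0 0 0; 0 0 0 0 0 0"

```text
clock: 42.98
tcp_pos: [0.4625, 0.1722, 0.211]
tcp_rot: [-179.8, 0.9, -158.8]
ft_force: [0.0, 0.8, 0.3]
grip_width: 0.0853
```

```bash
python3 - <<'E'
from h import *
go(0.5,0.2,.2,201)
p=snap('wrist'); C=cloud(p)
for z0,z1 in ((.004,.011),(.065,.1),(.011,.02)):
    m=(C[...,2]>z0)&(C[...,2]<z1); n,l,st,_=cv2.connectedComponentsWithStats(m.astype(np.uint8))
    for i in range(1,n):
        if st[i,4]>250: print('wrist',z0,st[i].tolist(),*rect(C[l==i]))
p=snap('top'); save(p,'end.png',(120,120,520,360),2)
for t in tops(p,.004,60):
    if 140<t[0][0]<520 and 130<t[0][1]<270: print('top',*t)
C=cloud(p)
for z0,z1 in ((.04,.049),(.053,.066)):
    m=(C[...,2]>z0)&(C[...,2]<z1); n,l,st,_=cv2.connectedComponentsWithStats(m.astype(np.uint8))
    for i in range(1,n):
        if st[i,4]>60 and st[i,0]>340: print(z0,st[i].tolist(),*rect(C[l==i]))
E
```

```text
clock 43.0 tcp [0.4625 0.1722 0.211 ] rot [-179.8    0.9 -158.8] F [0.  0.8 0.3] w 0.0853
 shift u (cur axes) [-1.12  0.31  0.29]  (target axes) [-1.12  0.31  0.27] turn [-0.2  0.9  0.2]
wrist 0.004 [433, 12, 18, 112, 269] [326.1 217.8] [79.   1.3] 17.8
wrist 0.004 [108, 77, 46, 106, 1234] [459.8   1. ] [90. 10.] 175.0
wrist 0.004 [0, 123, 27, 95, 535] [529.9 -84. ] [81.3 21.8] 7.4
wrist 0.004 [76, 225, 27, 131, 1438] [614.3   2.7] [134.7  18.1] 3.2
wrist 0.004 [282, 281, 84, 76, 2382] [561.6 211. ] [79.  78.7] 20.0
wrist 0.004 [610, 288, 30, 89, 513] [471.2 483.6] [93.8  3.6] 17.1
wrist 0.004 [461, 290, 33, 29, 595] [490.9 339.3] [29.3 21.9] 155.2
wrist 0.065 [316, 339, 13, 51, 645] [563.7 210.7] [35.   9.5] 21.4
wrist 0.011 [435, 9, 19, 115, 368] [326.  217.7] [79.2  1.2] 17.8
wrist 0.011 [0, 127, 22, 72, 805] [520.7 -82.9] [59.7 16.6] 7.3
wrist 0.011 [293, 297, 60, 55, 2244] [563.1 210.8] [55.1 54.9] 107.5
wrist 0.011 [616, 309, 24, 73, 759] [478. 491.] [74.9 13.8] 18.9
top [438, 199] 0.0405 [ 609.1 -200.4] [124.3 101.8] 82.1
top [332, 182] 0.0084 [ 6.071e+02 -2.000e-01] [96.2 12.9] 3.2
top [241, 202] 0.0123 [571.  181.3] [56.3 14.4] 18.7
top [331, 260] 0.0097 [449.3   0.9] [70.4  8.9] 174.3
0.04 [495, 46, 28, 20, 79] [ 848.  -346.6] [63.5 22.9] 56.9
0.04 [450, 49, 31, 18, 68] [ 845.5 -262.1] [64.1 23.3] 72.3
0.04 [595, 63, 26, 29, 86] [ 803.  -538.6] [68.6 24.1] 36.5
0.04 [400, 180, 66, 27, 531] [ 576.4 -195.8] [124.4  34.9] 80.8
0.053 [496, 38, 33, 26, 122] [ 852.4 -349.1] [67.6 31.1] 57.6
0.053 [406, 42, 33, 22, 111] [ 850.1 -173.3] [67.  31.3] 70.4
0.053 [451, 44, 34, 20, 109] [ 849.  -262.4] [66.6 27.9] 70.2
0.053 [597, 60, 30, 30, 124] [ 801.2 -540.1] [71.5 27.9] 42.5
0.053 [633, 63, 7, 17, 61] [ 813.5 -592.9] [32.9  7.2] 172.7
0.053 [438, 150, 24, 23, 162] [ 636.8 -227.4] [44.2 44.1] 56.7
0.053 [408, 181, 33, 18, 367] [ 581.5 -178. ] [60.4 26.7] 81.3
```

View pics/end.png

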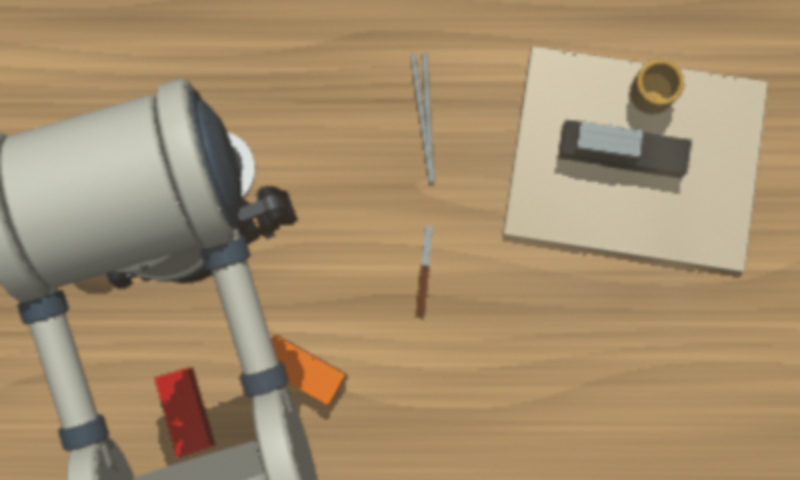

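```bash
python3 -c "
from h import *
print(r.job_done())"
```

```text
the job is handed in; nothing more can be done
None
```

The forming corner is set out and I handed the job in at about 43 s of robot time, well under the 128 s limit. No verdict came back; these are my last camera measurements before handing in:

| Thing | Measured | Allowed |
|---|---|---|
| Long block | about 2.5 mm off in x and 6 mm off in y (to the right) from shelf centre; yaw within about 1° | 12 mm in x, 15 mm in y, 0.12 rad |
| Short block | combined top 124.4 × 34.9 mm against 124 × 34 ideal, so no visible gap; lateral offset about 1 mm | gap 2.2 mm, offset 5 mm |
| Weight | flat on both blocks, about 2 mm from the joint, in line | 10 mm, 0.2 rad |
| Mould | axis about 64 mm behind the long block's centre line (about 24 mm clear of it), about 1 mm off the middle | 45–77 mm, 15 mm |
| Rod rest | upright, about 2 mm from the tile's centre | 12 mm |

- **Long block nudged:** sliding the short block home pushed the long block about 4 mm to the right. It stayed within tolerance, so I left it.
- **Pot:** the arm never touched it. The last full look, from above the rod rest before I gripped it, showed it where it started. The arm hid it in the final top picture, and the wrist view showed only part of it.
- **Camera disagreement:** the top and wrist cameras differed by about 1.5–2 mm throughout, which is within their stated calibration.
- **Look-alikes:** the orange and red blocks were not touched.

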